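Load the varnish shaker and start its red programme

ROBOT

A 6-joint arm with a two-finger parallel gripper is mounted at the origin on a cart in front of the work surface, level with it; the furniture and walls round the work are solid. World frame = base frame: x ahead of the robot, y to its left, z up, the work surface at z = 0. Lengths are in mm, angles in degrees, forces in N, time in s.
With the tool pointing down it reaches from about 300 to 850 mm from the base axis. Payload 4.2 kg.
Tool frame: the origin (TCP) lies midway between the tips of the shut fingers; the grasp point (between the pads) lies pinch_z behind it (pinch_z is the distance from the TCP to the grasp point, in mm); z points along the fingers, y is the line along which they close (so a half turn about z gives the same grasp; the last joint's range is limited). The gripper opens to 91 mm and grips with 3 to 60 N. Pads are 32 mm wide; open, the fingers measure 118 mm over their backs; the gripper's body (76 mm by 178 mm) begins 60 mm behind the grasp point.
Start: joints at [70.818, 18.312, 89.639, -0, 72.044, -1.146], TCP at [178.038, 546.759, 213.976] pointing down, gripper open.
Joint ranges: [-177.97, 177.97], [-48.28, 115.42], [12.27, 149.76], [-77.06, 257.06], [2.81, 150.46], [-146.56, 146.56]. Speed limits (degrees/s): [147.25, 147.25, 180, 180, 180, 180].

INTERFACE

Orientations are given as [roll, pitch, yaw] about the fixed x, y, z axes, in that order (R = Rz(yaw) Ry(pitch) Rx(roll)).
In Python, from workcell import state, grab_frame, job_done, masks_of, landmark_of, pinch_z gives the robot as it stands. The module is installed in compiled form; this text tells all that it offers.
- The arm moves only by the tool move_arm, never from a script. Its argument "plan" is a list of rows, each an object of numbers: "x", "y", "z": the shift along the tool's x, y, z in mm; "rx", "ry", "rz": the turn, a rotation vector about the tool's x, y, z in rad. A call has 1 to 10 rows; each row shifts and turns the commanded pose from where the row before left it, along the tool's axes as they then stand; what a row does not reach is not made up. A row lasts 1/10 s, in which the tool goes at most 50 mm and 8.59 degrees, less where a joint would pass 70% of its speed; a pose out of reach is approached as far as the arm can. A call is refused whole if a number of a shift passes 50 or a number of a turn 0.15, either way. A call with a gripper value outside its range is refused whole. "grip" is the opening, from 0 (shut) to 1 (fully open), set as the call begins (left out, the last holds). The fingers move at their own pace and stop on an object; "squeeze" is the grip in N (left out, the last holds). Time passes only in rows, so rows that do not move let the fingers close. It gives the time, the measured TCP pose, the force, the opening and the grip force at its end, in the units of the state.
- state(): the state, without advancing time (a new reading comes with each control period).
- grab_frame(name): name is "scene" or "top" or "wrist"; returns a dict with "img" (384x512x3 uint8, red, green, blue), "z_map" (384x512 float32, mm along the optical axis (not along the pixel's ray), 0 where there is no reading), "fx", "fy", "cx", "cy" (pixels), "rvec" (rotation vector, rad) and "tvec" (3), from world to camera coordinates, as OpenCV has them. Camera axes: x right, y down, z forward; pixel columns grow to the right and rows downward; lengths in mm; the calibration is good to about 2 mm. A picture is of the moment at which its call begins.
- job_done(): hands the job in; it is judged then, once.
Trained networks look in the newest picture that a camera, given by its name, has taken for a name from the list of things; names that differ only in an ending like _2 or _b are one class to them, and where a whole thing is asked for, a point or a joint stands for the part that bears it (a point fixed in the world has none). Each returns a list of dicts, best first, with "p" (0 to 1); they miss things now and then, are a little off and sometimes report something else, mostly with a low value. They report only what shows in the picture. A call takes as long as a camera call. They do not tell look-alikes from the thing itself.
- masks_of(camera, label): "pixels" (384x512 bool, what is visible of it) and "box" ([centre column, centre row, width, height] in pixels, round what is visible of it).
- landmark_of(camera, label): "point" ([column, row] in pixels: a listed point, or the origin of a listed thing).
The state is a dict: "time_s": time; "qpos": joint angles; "qvel": joint speeds; "effort": joint torques, N m; "ee_pos": TCP position; "ee_rot": TCP orientation; "force": force on the tool from outside, world axes, zero at the start; "torque": the same for the moment, N m; "gripper_width": finger opening in mm; "gripper_force": force on a finger pad.
Only numpy, scipy, OpenCV 4.12 (cv2) and the standard library are available. Lean on these libraries where they do the work, as an engineer would, in place of code of your own. Each camera call takes 0.05 s, during which the arm holds its last target. There are 200 camera calls.

TASK

Get the bottle shaker going: swing its retaining arm well open, take the orange sanding block out of its lane and lay it in the steel dish, and stand every varnish bottle on the table upright in the lane, clear of the front edge. Then swing the arm back across in front of the bottles until it snaps home, and last of all turn the selector so that its pointer clicks in at the red tab. Do not knock any bottle over, and leave the cream tube, the scissors and the spray bottle where they are.

Things in the scene. Friction and masses are not known exactly. Their poses are not given: they have to be found in the camera images.
- shaker: bottle shaker, low white machine fixed to the table; origin on the table under the middle of its lane; x away from the robot's side, y along the lane towards the arm's hinge. Housing 120 mm (x from -60 to 60) by 335 mm (y from -210 to 125), top at z 30 mm. On top: the lane, at its +y end the hinge of the arm, at its -y end the control panel with the selector
- lane (a point): middle of the lane's floor (black strip on the housing, 30 mm above the table), axes as the shaker's. The lane runs from y -90 to 90 and x -24 to 24 mm; rear fence at x 24 to 32 and end cheeks beyond y -90 and 90 rise 22 mm above the floor; the front (-x) is open until the arm closes it
- gate (a joint): retaining arm, steel bar 10 mm thick, z 45 to 57 mm, swinging level on an upright hinge. 0 rad = wide open (60 degrees out in front), 1.05 = home across the lane's front (as found); grows counter-clockwise from above. Stays where left below 0.4; above, a spring resists up to 0.8, then snaps it home and holds it (3 N at the post is enough). Clears bottles with lane x above -10 mm
- gate_hinge (a point): on the upright hinge axis of the arm, 51 mm above the table, at x -31, y +106 mm of the shaker
- gate_post (a point): the arm's red upright round handle post, 14 mm in diameter, 205 mm from the hinge axis, its top 108 mm above the table; this point is on its axis 90 mm above the table. Free to be pinched from above or pushed above z 57
- selector (a joint): the shaker's four-position selector knob on the control panel; 0 = off (pointer on the white dot), grows clockwise from above; detents at 0, 0.667, 1.333 and 2.0 rad, into which it snaps, with crests halfway between (torque up to about 0.09 N m). Limits -0.05 and 2.05
- selector_grip (a point): on the knob's upright axis, 61 mm above the table. Grip is a black bar 14 mm wide, 48 mm long, z 40 to 70 mm above the table, standing on a 48 mm round skirt; this frame's x is along the bar towards the pointing end (white line on top), y across it
- selector_tip (a point): point on the pointer's line, 45 mm from the knob's axis, close above the panel: it lies over a tab when the pointer points at it
- tab_red: red round tab 12 mm across, 4 mm high, fixed on the panel 45 mm from the knob's axis, at one of the detents 0.667, 1.333 or 2.0 (varies); origin in the middle of its underside
- tab_yellow: yellow tab, as the red one, at another detent
- tab_blue: blue tab, as the red one, at another detent
- varnish_0: varnish bottle (red glass, black cap), 72 mm high; glass up to 31 mm wide and 40 mm high, above it the round cap 13 mm in diameter, height 40 to 72; origin in the middle of its underside, z up. Stands on the table at the right. 55 g. May be absent
- varnish_1: varnish bottle (pink glass, white cap), 72 mm high; glass up to 31 mm wide and 40 mm high, above it the round cap 13 mm in diameter, height 40 to 72; origin in the middle of its underside, z up. Stands on the table at the right. 55 g. May be absent
- varnish_2: varnish bottle (dark purple glass, beige cap), 72 mm high; glass up to 31 mm wide and 40 mm high, above it the round cap 13 mm in diameter, height 40 to 72; origin in the middle of its underside, z up. Stands on the table at the right. 55 g. May be absent
- varnish_4: varnish bottle (teal glass, white cap), 72 mm high; glass up to 31 mm wide and 40 mm high, above it the round cap 13 mm in diameter, height 40 to 72; origin in the middle of its underside, z up. Stands on the table at the right. 55 g. May be absent
- orange_buffer: orange sanding block 28 (x) x 50 (y) x 16 (z) mm, 30 g, origin in the middle of its underside; left lying in the lane with its length about along it
- steel_dish: round steel dish, loose, 102 mm across the rim, 18 mm high, flat floor about 72 mm across and 2 mm thick, origin in the middle of its underside; on the table at the left
- cream_tube: bystander: cream tube standing on its cap, 35x40x106 mm, origin in the middle of its underside
- scissors: bystander: small scissors with black bows lying flat, 70x136x8 mm, origin in the middle of the underside
- spray_bottle: bystander: light blue spray bottle, 39x39x123 mm, origin in the middle of its underside
Mind the look-alikes: they are no part of the job. Of the things like the orange_buffer, leave any that is black; of the rest the smaller one is meant. What is shaped like the varnish_1 but blue is not meant.

How it is judged (in metres and radians):
On the way, in this order (a step that is already met when the one before it is completed fails the run):
1. the retaining arm is swung open (joint below 0.45 rad) (value of joint gate below 0.45 rad), for 0.2 s.
2. the sanding block lies in the dish and every bottle stands upright in the lane, let go (horizontal distance between orange_buffer and steel_dish below 0.035 m and height (world z) of orange_buffer below 0.03 m and x of varnish_0 in the frame of shaker between -0.016 and 0.016 m and y of varnish_0 in the frame of shaker between -0.082 and 0.082 m and z of varnish_0 in the frame of shaker between 0.024 and 0.036 m and angle between each of varnish_0, varnish_1, varnish_2, varnish_4's own z axis and vertical below 0.1 rad and linear speed of each of varnish_0, varnish_1, varnish_2, varnish_4 below 0.03 m/s and x of varnish_1 in the frame of shaker between -0.016 and 0.016 m and y of varnish_1 in the frame of shaker between -0.082 and 0.082 m and z of varnish_1 in the frame of shaker between 0.024 and 0.036 m and x of varnish_2 in the frame of shaker between -0.016 and 0.016 m and y of varnish_2 in the frame of shaker between -0.082 and 0.082 m and z of varnish_2 in the frame of shaker between 0.024 and 0.036 m and x of varnish_4 in the frame of shaker between -0.016 and 0.016 m and y of varnish_4 in the frame of shaker between -0.082 and 0.082 m and z of varnish_4 in the frame of shaker between 0.024 and 0.036 m and contact force between the fingers and varnish_0 below 0.2 N and contact force between the fingers and varnish_1 below 0.2 N and contact force between the fingers and varnish_2 below 0.2 N and contact force between the fingers and varnish_4 below 0.2 N), for 0.2 s.
3. the retaining arm is swung home (joint above 0.98 rad) (value of joint gate above 0.98 rad), for 0.2 s.
4. the selector's pointer is at the red tab (within 8 mm) (horizontal distance between selector_tip and tab_red below 0.008 m and velocity of joint selector between -0.2 and 0.2 rad/s), for 0.2 s.
At the end, for the whole second after the job is handed in: Block in the dish (centres within 35 mm, underside below 30 mm); every bottle present upright (0.1 rad) and at rest on the lane floor, within 16 mm of the lane's middle line and 82 mm of its middle; arm above 0.98 rad; selector_tip within 8 mm of the red tab (horizontal distance between orange_buffer and steel_dish below 0.035 m and height (world z) of orange_buffer below 0.03 m and x of varnish_0 in the frame of shaker between -0.016 and 0.016 m and y of varnish_0 in the frame of shaker between -0.082 and 0.082 m and z of varnish_0 in the frame of shaker between 0.024 and 0.036 m and angle between each of varnish_0, varnish_1, varnish_2, varnish_4's own z axis and vertical below 0.1 rad and linear speed of each of varnish_0, varnish_1, varnish_2, varnish_4 below 0.03 m/s and x of varnish_1 in the frame of shaker between -0.016 and 0.016 m and y of varnish_1 in the frame of shaker between -0.082 and 0.082 m and z of varnish_1 in the frame of shaker between 0.024 and 0.036 m and x of varnish_2 in the frame of shaker between -0.016 and 0.016 m and y of varnish_2 in the frame of shaker between -0.082 and 0.082 m and z of varnish_2 in the frame of shaker between 0.024 and 0.036 m and x of varnish_4 in the frame of shaker between -0.016 and 0.016 m and y of varnish_4 in the frame of shaker between -0.082 and 0.082 m and z of varnish_4 in the frame of shaker between 0.024 and 0.036 m and value of joint gate above 0.98 rad and horizontal distance between selector_tip and tab_red below 0.008 m); the robot touches nothing.
It fails at once if the cream tube is moved more than 25 mm (distance of cream_tube from where it was at the start of the episode above 0.025 m).
It fails at once if the scissors is moved more than 25 mm (distance of scissors from where it was at the start of the episode above 0.025 m).
It fails at once if the spray bottle is moved more than 25 mm (distance of spray_bottle from where it was at the start of the episode above 0.025 m).
It fails at once if a varnish bottle is knocked over (tilted more than 0.9 rad) (angle between any of varnish_0, varnish_1, varnish_2, varnish_4's own z axis and vertical above 0.9 rad).
Of varnish_0, varnish_1, varnish_2, varnish_4 only 3 to 4 are there at a start; the rules pass over those that are not, and their reading is None.
At some moment in a run one of steel_dish may be knocked a few centimetres aside while the robot is not near it.
It also fails if it takes over 208 s, if anything falls off the work surface, if the arm or the gripper's body presses on something with over 40 N, if the wrist force passes 120 N, or if a joint passes its speed limit or range.

## Working session

There is one attempt and no reset: what is moved stays moved. The work goes in short steps, Python scripts to look and compute and a tool call to move; the robot and the scene stay as the last step left them, time stands still between calls to the robot, and variables do not carry over. Pictures are saved under pics/ and viewed, at most 14 in all, crops included, and the job is handed in when it is done.

Besides the shell and the picture viewer there is one more tool, called after ">>>" as name(argument=value, ...), one argument or row to a line, values as JSON. move_arm: Moves the arm, as the interface text tells. Its arguments: {"type":"object","properties":{"plan":{"type":"array","items":{"type":"object","properties":{"x":{"type":"number"},"y":{"type":"number"},"z":{"type":"number"},"rx":{"type":"number"},"ry":{"type":"number"},"rz":{"type":"number"}}}},"grip":{"type":"number"},"squeeze":{"type":"number"}},"required":["plan"]}

```bash
mkdir -p pics; cat > h.py <<'E'
import numpy as np, cv2
from workcell import *
def cam(n):
    f=grab_frame(n); f['R']=cv2.Rodrigues(np.array(f['rvec'],float))[0]; f['t']=np.array(f['tvec'],float).ravel(); return f
def up(f,u,v,z=None):
    "pixel to world, at depth map or on plane of height z"
    u=np.asarray(u,float);v=np.asarray(v,float)
    d=np.stack([(u-f['cx'])/f['fx'],(v-f['cy'])/f['fy'],np.ones_like(u)],-1)
    c=-f['R'].T@f['t']; w=d@f['R']
    if z is None: s=f['z_map'][np.clip(np.round(v).astype(int),0,383),np.clip(np.round(u).astype(int),0,511)]
    else: s=(z-c[2])/w[...,2]
    return c+w*np.asarray(s)[...,None]
def proj(f,P):
    q=np.asarray(P,float)@f['R'].T+f['t']; return np.stack([q[...,0]/q[...,2]*f['fx']+f['cx'],q[...,1]/q[...,2]*f['fy']+f['cy']],-1)
def save(f,n,crop=None,k=1):
    i=f['img'][:,:,::-1]
    if crop: i=i[crop[1]:crop[3],crop[0]:crop[2]]
    cv2.imwrite('pics/'+n,cv2.resize(i,None,fx=k,fy=k,interpolation=cv2.INTER_CUBIC))
E
python3 - <<'E'
from h import *
print(state(),pinch_z if not callable(pinch_z) else pinch_z())
a=cam('scene');b=cam('top')
save(a,'s.png',k=1.5);save(b,'t.png',k=1.5)
for f in(a,b):print(-f['R'].T@f['t'],f['R'][2],f['fx'])
for c,f in(('scene',a),('top',b)):
    for n in['gate_hinge','gate_post','selector_grip','selector_tip','tab_red','tab_yellow','tab_blue','lane','shaker','varnish_0','orange_buffer','steel_dish']:
        print(c,n,[(np.round(d['point']).tolist(),round(d['p'],2),np.round(up(f,*d['point'])).tolist()) for d in landmark_of(c,n)][:7])
E
```

```text
{'time_s': 0.0, 'qpos': array([ 7.08179742e+01,  1.83517865e+01,  8.97082185e+01, -3.01812094e-03,
        7.20395674e+01, -1.14543114e+00]), 'qvel': array([ 0.05063672,  0.03217824,  0.01497711, -0.0409412 ,  0.0520547 ,
       -0.00775489]), 'effort': array([-9.57122757e-04, -4.12472034e+01, -2.31964356e+01,  7.26124342e-02,
        4.59358364e-02, -1.56199767e-04]), 'ee_pos': array([177.88132946, 546.2709464 , 213.1065083 ]), 'ee_rot': array([-1.79900390e+02,  8.78380253e-04,  1.61964339e+02]), 'force': array([-0.14475496,  0.78536862, -0.37831283]), 'torque': array([0.04826141, 0.02075449, 0.08681456]), 'gripper_force': 0.0, 'gripper_width': 90.9230929939688} 18.8
[ -91.15484651 -873.18034624  642.2949858 ] [ 0.53265329  0.69889462 -0.47731204] 371.5063640178887
[ 421.86547362  -25.52131738 1206.30242716] [ 0.13600907 -0.02999407 -0.99025345] 377.2333597863923
scene gate_hinge [([251.0, 173.0], 0.57, [627.0, 109.0, 53.0])]
scene gate_post [([245.0, 162.0], 0.74, [728.0, 289.0, 3.0]), ([282.0, 189.0], 0.51, [598.0, -96.0, 85.0])]
scene selector_grip [([299.0, 200.0], 0.73, [612.0,
[... 1359 characters left out ...]

top tab_yellow []
top tab_blue [([278.0, 257.0], 0.46, [379.0, -122.0, 6.0])]
top lane [([237.0, 169.0], 0.9, [653.0, -0.0, 45.0]), ([356.0, 206.0], 0.27, [534.0, -377.0, 18.0])]
top shaker [([238.0, 170.0], 0.33, [651.0, -3.0, 48.0])]
top varnish_0 [([340.0, 233.0], 0.66, [448.0, -318.0, 26.0]), ([360.0, 208.0], 0.62, [525.0, -379.0, 44.0]), ([316.0, 238.0], 0.62, [435.0, -239.0, 36.0]), ([339.0, 207.0], 0.52, [530.0, -316.0, 35.0])]
top orange_buffer [([231.0, 266.0], 0.78, [355.0, 25.0, 19.0]), ([270.0, 169.0], 0.71, [656.0, -104.0, 30.0]), ([214.0, 129.0], 0.53, [792.0, 74.0, 17.0]), ([239.0, 174.0], 0.5, [639.0, -4.0, 43.0])]
top steel_dish [([159.0, 197.0], 0.66, [575.0, 253.0, 0.0])]
```

View pics/t.png

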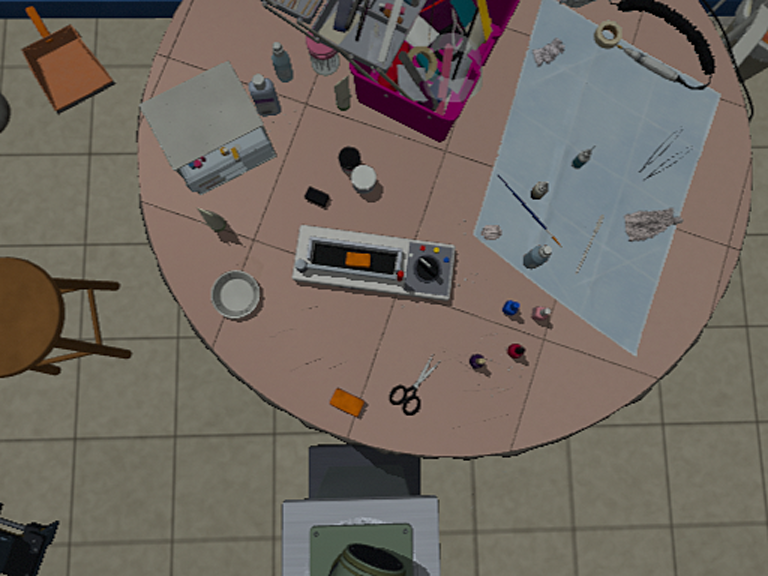

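View pics/s.png

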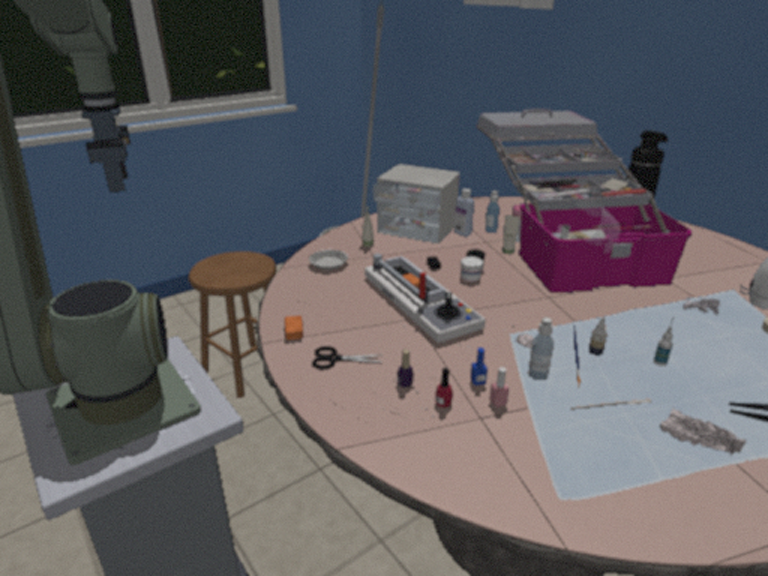

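Top view (1.5x px): shaker at (375,262) with the small orange block at (358,259), post at (400,275) and knob at (428,267). The dish is at (237,295). Bottles are pink (541,314), red (517,351) and purple (477,362); the blue one at (511,308) is a decoy. Next I move over the shaker for a close look.

```bash
cat >> h.py <<'E'
def go(*targets,yaw=None):
    "print tool-frame shifts (mm) through a list of world TCP targets at present (or given) yaw, tool down"
    s=state(); p=np.array(s['ee_pos']); y0=s['ee_rot'][2]
    yw=np.radians(y0 if yaw is None else yaw)
    if yaw is not None: print('rz total',round(-np.radians((yaw-y0+180)%360-180),4))
    for t in targets:
        d=np.array(t,float)-p; p=np.array(t,float)
        print(t,'-> x %.1f y %.1f z %.1f'%(d[0]*np.cos(yw)+d[1]*np.sin(yw),d[0]*np.sin(yw)-d[1]*np.cos(yw),-d[2]))
E
python3 -c "
from h import *
go((560,-20,340),yaw=80)"
```

```text
rz total 1.4305
(560, -20, 340) -> x -491.8 y 474.6 z -126.0
```

>>> move_arm(
  plan=[
    {"rz": 0.143},
    {"rz": 0.143},
    {"rz": 0.143},
    {"rz": 0.143},
    {"rz": 0.143},
    {"rz": 0.143},
    {"rz": 0.143},
    {"rz": 0.143},
    {"rz": 0.143},
    {"rz": 0.143},
  ],
)

```text
schema error: expected keys x, y, z, rx, ry, rz
```

>>> move_arm(
  plan=[
    {"x": -31, "y": 30, "z": -8},
    {"x": -31, "y": 30, "z": -8},
    {"x": -31, "y": 30, "z": -8},
    {"x": -31, "y": 30, "z": -8},
    {"x": -31, "y": 30, "z": -8},
    {"x": -31, "y": 30, "z": -8},
    {"x": -31, "y": 30, "z": -8},
    {"x": -31, "y": 30, "z": -8},
  ],
)

```text
schema error: expected keys x, y, z, rx, ry, rz
```

>>> move_arm(
  plan=[
    {"x": -31, "y": 30, "z": -8},
    {"x": -31, "y": 30, "z": -8},
    {"x": -31, "y": 30, "z": -8},
    {"x": -31, "y": 30, "z": -8},
    {"x": -31, "y": 30, "z": -8},
    {"x": -31, "y": 30, "z": -8},
    {"x": -31, "y": 30, "z": -8},
    {"x": -20, "y": 20, "z": -8},
    {},
  ],
)

```text
schema error: expected keys x, y, z, rx, ry, rz
```

```bash
python3 - <<'E'
from h import *
b=cam('wrist')
save(b,'w1.png',k=1.5)
print(state()['ee_pos'],state()['ee_rot'],-b['R'].T@b['t'],b['R'][2])
for n in['gate_hinge','gate_post','selector_grip','selector_tip','tab_red','tab_yellow','tab_blue','lane','orange_buffer']:
        print(n,[(np.round(d['point']).tolist(),round(d['p'],2),np.round(up(b,*d['point'])).tolist()) for d in landmark_of('wrist',n)][:7])
E
```

```text
[178.07025285 546.75237964 213.99612181] [1.79991738e+02 1.61832550e-03 1.61959987e+02] [101.53879674 571.75588286 385.09390111] [ 0.26951007 -0.08796887 -0.95897122]
gate_hinge []
gate_post []
selector_grip []
selector_tip []
tab_red []
tab_yellow []
tab_blue []
lane []
orange_buffer []
```

View pics/w1.png

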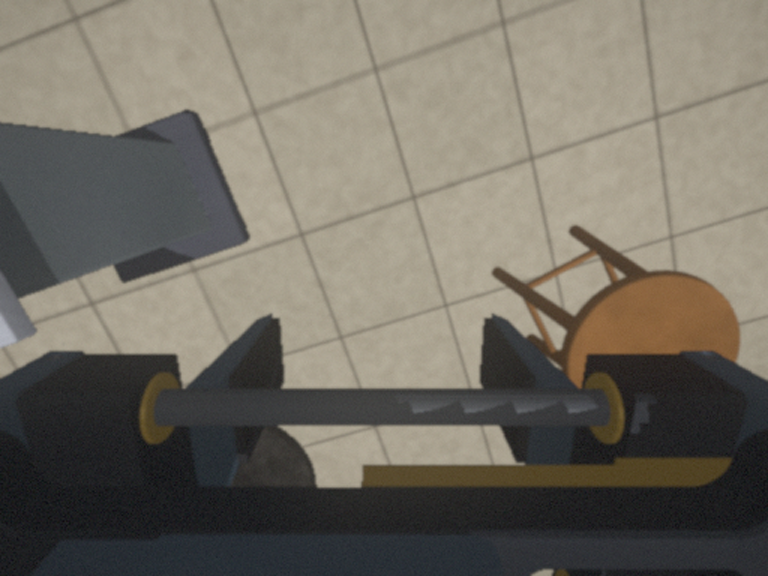

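Every key has to be given in each row.

>>> move_arm(
  plan=[
    {"x": 0, "y": 0, "z": 0, "rx": 0, "ry": 0, "rz": 0.143},
    {"x": 0, "y": 0, "z": 0, "rx": 0, "ry": 0, "rz": 0.143},
    {"x": 0, "y": 0, "z": 0, "rx": 0, "ry": 0, "rz": 0.143},
    {"x": 0, "y": 0, "z": 0, "rx": 0, "ry": 0, "rz": 0.143},
    {"x": 0, "y": 0, "z": 0, "rx": 0, "ry": 0, "rz": 0.143},
    {"x": 0, "y": 0, "z": 0, "rx": 0, "ry": 0, "rz": 0.143},
    {"x": 0, "y": 0, "z": 0, "rx": 0, "ry": 0, "rz": 0.143},
    {"x": 0, "y": 0, "z": 0, "rx": 0, "ry": 0, "rz": 0.143},
    {"x": 0, "y": 0, "z": 0, "rx": 0, "ry": 0, "rz": 0.143},
    {"x": 0, "y": 0, "z": 0, "rx": 0, "ry": 0, "rz": 0.143},
  ],
)

```text
time_s: 2.8
ee_pos: [178.0, 546.8, 214.0]
ee_rot: [-180.0, -0.0, 79.7]
force: [-0.7, 0.7, -0.5]
gripper_width: 91.2
gripper_force: 0.0
```

>>> move_arm(
  plan=[
    {"x": -31, "y": 30, "z": -8, "rx": 0, "ry": 0, "rz": 0},
    {"x": -31, "y": 30, "z": -8, "rx": 0, "ry": 0, "rz": 0},
    {"x": -31, "y": 30, "z": -8, "rx": 0, "ry": 0, "rz": 0},
    {"x": -31, "y": 30, "z": -8, "rx": 0, "ry": 0, "rz": 0},
    {"x": -31, "y": 30, "z": -8, "rx": 0, "ry": 0, "rz": 0},
    {"x": -31, "y": 30, "z": -8, "rx": 0, "ry": 0, "rz": 0},
    {"x": -31, "y": 30, "z": -8, "rx": 0, "ry": 0, "rz": 0},
    {"x": -31, "y": 30, "z": -8, "rx": 0, "ry": 0, "rz": 0},
  ],
)

```text
time_s: 3.6
ee_pos: [372.1, 259.4, 278.5]
ee_rot: [180.0, -0.0, 80.0]
force: [-0.1, 1.0, 0.2]
gripper_width: 91.2
gripper_force: 0.0
```

>>> move_arm(
  plan=[
    {"x": -31, "y": 30, "z": -8, "rx": 0, "ry": 0, "rz": 0},
    {"x": -31, "y": 30, "z": -8, "rx": 0, "ry": 0, "rz": 0},
    {"x": -31, "y": 30, "z": -8, "rx": 0, "ry": 0, "rz": 0},
    {"x": -31, "y": 30, "z": -8, "rx": 0, "ry": 0, "rz": 0},
    {"x": -31, "y": 30, "z": -8, "rx": 0, "ry": 0, "rz": 0},
    {"x": -31, "y": 30, "z": -8, "rx": 0, "ry": 0, "rz": 0},
    {"x": -31, "y": 30, "z": -8, "rx": 0, "ry": 0, "rz": 0},
    {"x": -20, "y": 20, "z": -8, "rx": 0, "ry": 0, "rz": 0},
    {"x": 0, "y": 0, "z": 0, "rx": 0, "ry": 0, "rz": 0},
  ],
)

```text
time_s: 4.5
ee_pos: [559.1, -15.3, 342.2]
ee_rot: [179.9, 0.0, 79.8]
force: [-0.9, -0.6, 0.3]
gripper_width: 90.9
gripper_force: 0.0
```

```bash
python3 - <<'E'
from h import *
b=cam('wrist')
save(b,'w2.png',k=1.5)
print(state()['ee_pos'],state()['ee_rot'],-b['R'].T@b['t'],b['R'][2])
for n in['gate_hinge','gate_post','selector_grip','selector_tip','tab_red','tab_yellow','tab_blue','lane','orange_buffer']:
        print(n,[(np.round(d['point']).tolist(),round(d['p'],2),np.round(up(b,*d['point'])).tolist()) for d in landmark_of('wrist',n)][:7])
E
```

```text
[557.72137054 -13.56537767 341.73366274] [-1.79996313e+02 -1.71100108e-02  7.98812998e+01] [572.71756277  63.99874419 513.19525388] [-0.04764524 -0.28010358 -0.95878669]
gate_hinge [([282.0, 72.0], 0.84, [627.0, 113.0, 66.0]), ([309.0, 241.0], 0.68, [637.0, -196.0, 32.0])]
gate_post []
selector_grip [([304.0, 227.0], 0.92, [625.0, -146.0, 71.0]), ([179.0, 227.0], 0.25, [516.0, 6.0, 361.0])]
selector_tip [([314.0, 202.0], 0.8, [656.0, -116.0, 32.0]), ([181.0, 224.0], 0.41, [517.0, 6.0, 358.0])]
tab_red [([321.0, 209.0], 0.57, [667.0, -133.0, 31.0]), ([307.0, 239.0], 0.35, [633.0, -190.0, 32.0])]
tab_yellow []
tab_blue [([308.0, 238.0], 0.4, [635.0, -189.0, 34.0])]
lane [([303.0, 133.0], 0.6, [648.0, 14.0, 49.0])]
orange_buffer [([140.0, 158.0], 0.79, [354.0, 20.0, 20.0]), ([300.0, 142.0], 0.65, [642.0, -0.0, 46.0]), ([373.0, 75.0], 0.57, [784.0, 86.0, 17.0])]
```

View pics/w2.png

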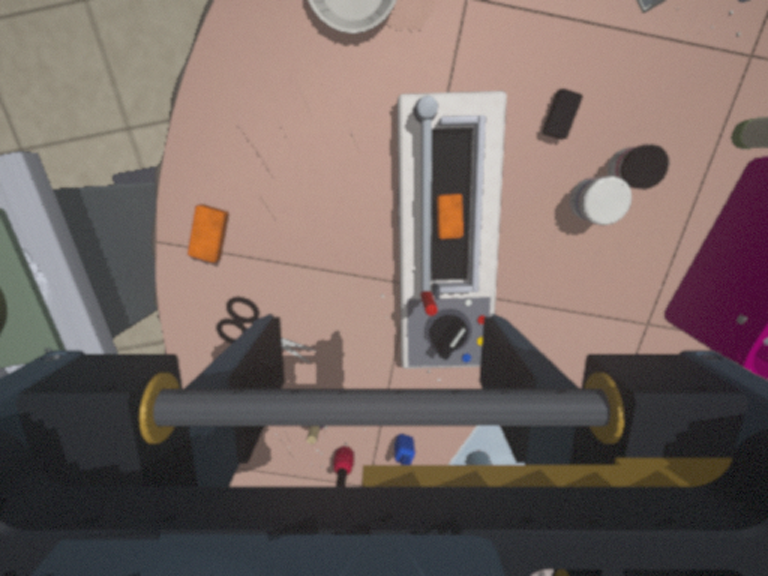

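Wrist view (1.5x px): hinge (427,105), block (451,216), post top (429,297), knob (450,336). Clockwise round the knob are the white dot (468,302), red (481,320), yellow (481,341) and blue (467,357). Now precise measurements of the parts.

```bash
cat >> h.py <<'E'
def cloud(f):
    v,u=np.mgrid[:384,:512]; return up(f,u,v)
E
python3 - <<'E'
from h import *
b=cam('wrist'); P=cloud(b); H=cv2.cvtColor(b['img'],cv2.COLOR_RGB2HSV)
X,Y,Z=P[...,0],P[...,1],P[...,2]
reg=(X>540)&(X<720)&(Y>-230)&(Y<150)&(b['z_map']>0)
# housing
m=reg&(Z>26)&(Z<35)&(H[...,1]<50)&(H[...,2]>120)
r=cv2.minAreaRect(P[m][:,:2].astype(np.float32)); print('white top',r,cv2.boxPoints(r).round(), np.median(Z[m]))
def blob(n,h0,h1,z0,z1,reg=reg,s=120,v=60):
    k=reg&(H[...,0]>=h0)&(H[...,0]<=h1)&(H[...,1]>s)&(H[...,2]>v)&(Z>z0)&(Z<z1)
    q=P[k]; 
    if len(q)>3: print(n,len(q),q.mean(0).round(1),np.percentile(q,5,0).round(),np.percentile(q,95,0).round(),cv2.minAreaRect(q[:,:2].astype(np.float32)))
blob('orange',5,18,40,60); blob('tab y',22,38,25,42);blob('tab b',100,125,25,42);
k2=reg&(X>640); blob('tab r',0,6,25,42,k2);blob('tab r2',170,180,25,42,k2)
k3=reg&(X<630); blob('post',0,8,60,130,k3);blob('post2',170,180,60,130,k3)
k=reg&(Z>62)&(Z<80)&(Y<-100)&(X>595); q=P[k];print('knob',len(q),q.mean(0),cv2.minAreaRect(q[:,:2].astype(np.float32)))
w=k&(H[...,2]>110)&(H[...,1]<70);q=P[w];print('line',len(q),q.mean(0),cv2.minAreaRect(q[:,:2].astype(np.float32)))
E
```

```text
white top ((639.4857177734375, -37.552734375), (334.0923767089844, 119.85685729980469), 81.42919921875) [[ 555. -194.]
 [ 674. -212.]
 [ 724.  119.]
 [ 605.  137.]] 30.509299499135977
orange 483 [641.8  -3.2  46.2] [629. -26.  44.] [655.  19.  48.] ((642.0006713867188, -4.1085968017578125), (49.76760482788086, 27.468372344970703), 83.35081481933594)
tab y 9 [ 658.7 -168.7   33.6] [ 657. -172.   31.] [ 661. -165.   35.] ((659.0379028320312, -168.4786834716797), (8.59769344329834, 2.5410823822021484), 54.25)
tab b 21 [ 640.5 -188.7   34.7] [ 637. -193.   33.] [ 644. -184.   37.] ((640.4749145507812, -188.27964782714844), (9.903955459594727, 7.565207481384277), 82.53618621826172)
tab r 9 [ 663.2 -139.6   34.4] [ 661. -143.   32.] [ 665. -137.   36.] ((663.7772827148438, -140.22586059570312), (4.2069196701049805, 6.759885787963867), 18.910905838012695)
post 94 [599.8 -85.1  96.2] [595. -92.  67.] [604. -82. 109.] ((599.5486450195312, -88.28495788574219), (12.778854370117188, 10.224859237670898), 83.48120880126953)
post2 4 [598.4 -89.1 104.8] [594. -93. 101.] [605. -86. 108.] ((599.06396484375, -90.70438385009766), (5.887695789337158, 12.76623821258545), 65.35943603515625)
knob 220 [ 622.16821888 -146.84984821   69.5293079 ] ((622.8037719726562, -148.5838165283203), (47.4561767578125, 14.790861129760742), 48.33204650878906)
line 38 [ 628.0852941  -141.9767617    71.16198638] ((628.5440063476562, -142.1202392578125), (24.722623825073242, 5.361451148986816), 49.1768913269043)
```

```bash
python3 -c "
from h import *
go((600.2,-88.7,130),(600.2,-88.7,72),yaw=81.4)"
```

```text
rz total -0.0231
(600.2, -88.7, 130) -> x -69.5 y 54.5 z 212.0
(600.2, -88.7, 72) -> x 0.0 y 0.0 z 58.0
```

>>> move_arm(
  plan=[
    {"x": 0, "y": 0, "z": 0, "rx": 0, "ry": 0, "rz": -0.023},
    {"x": -17, "y": 14, "z": 36, "rx": 0, "ry": 0, "rz": 0},
    {"x": -17, "y": 14, "z": 36, "rx": 0, "ry": 0, "rz": 0},
    {"x": -17, "y": 14, "z": 36, "rx": 0, "ry": 0, "rz": 0},
    {"x": -18.5, "y": 12.5, "z": 36, "rx": 0, "ry": 0, "rz": 0},
    {"x": 0, "y": 0, "z": 34, "rx": 0, "ry": 0, "rz": 0},
    {"x": 0, "y": 0, "z": 34, "rx": 0, "ry": 0, "rz": 0},
    {"x": 0, "y": 0, "z": 0, "rx": 0, "ry": 0, "rz": 0},
    {"x": 0, "y": 0, "z": 0, "rx": 0, "ry": 0, "rz": 0},
  ],
)

```text
time_s: 5.95
ee_pos: [600.7, -89.2, 130.4]
ee_rot: [-180.0, -0.0, 81.4]
force: [0.8, 0.2, 0.6]
gripper_width: 91.4
gripper_force: 0.0
```

>>> move_arm(
  plan=[
    {"x": 0, "y": 0, "z": 20, "rx": 0, "ry": 0, "rz": 0},
    {"x": 0, "y": 0, "z": 20, "rx": 0, "ry": 0, "rz": 0},
    {"x": 0, "y": 0, "z": 18, "rx": 0, "ry": 0, "rz": 0},
    {"x": 0, "y": 0, "z": 0, "rx": 0, "ry": 0, "rz": 0},
  ],
)

```text
time_s: 6.35
ee_pos: [600.4, -89.0, 72.3]
ee_rot: [-180.0, -0.0, 81.4]
force: [-1.1, 0.6, 0.3]
gripper_width: 91.2
gripper_force: 0.0
```

>>> move_arm(
  plan=[
    {"x": 0, "y": 0, "z": 0, "rx": 0, "ry": 0, "rz": 0},
    {"x": 0, "y": 0, "z": 0, "rx": 0, "ry": 0, "rz": 0},
    {"x": 0, "y": 0, "z": 0, "rx": 0, "ry": 0, "rz": 0},
    {"x": 0, "y": 0, "z": 0, "rx": 0, "ry": 0, "rz": 0},
    {"x": 0, "y": 0, "z": 0, "rx": 0, "ry": 0, "rz": 0},
    {"x": 0, "y": 0, "z": 0, "rx": 0, "ry": 0, "rz": 0},
    {"x": 0, "y": 0, "z": 0, "rx": 0, "ry": 0, "rz": 0},
    {"x": 0, "y": 0, "z": 0, "rx": 0, "ry": 0, "rz": 0},
  ],
  grip=0,
  squeeze=20,
)

```text
time_s: 7.15
ee_pos: [600.4, -89.2, 71.9]
ee_rot: [-180.0, -0.0, 81.3]
force: [0.5, -0.6, -0.5]
gripper_width: 30.3
gripper_force: 0.0
```

Still closing; continue, then swing.

>>> move_arm(
  plan=[
    {"x": 0, "y": 0, "z": 0, "rx": 0, "ry": 0, "rz": 0},
    {"x": 0, "y": 0, "z": 0, "rx": 0, "ry": 0, "rz": 0},
    {"x": 0, "y": 0, "z": 0, "rx": 0, "ry": 0, "rz": 0},
    {"x": 0, "y": 0, "z": 0, "rx": 0, "ry": 0, "rz": 0},
    {"x": 0, "y": 0, "z": 0, "rx": 0, "ry": 0, "rz": 0},
  ],
)

```text
time_s: 7.65
ee_pos: [599.7, -89.1, 71.8]
ee_rot: [-179.9, -0.0, 81.4]
force: [-2.5, 0.8, 1.7]
gripper_width: 13.5
gripper_force: 20.0
```

>>> move_arm(
  plan=[
    {"x": 0.2, "y": -8.7, "z": 0, "rx": 0, "ry": 0, "rz": 0.0425},
    {"x": 0.2, "y": -8.7, "z": 0, "rx": 0, "ry": 0, "rz": 0.0425},
    {"x": 0.2, "y": -8.7, "z": 0, "rx": 0, "ry": 0, "rz": 0.0425},
    {"x": 0.2, "y": -8.7, "z": 0, "rx": 0, "ry": 0, "rz": 0.0425},
    {"x": 0.2, "y": -8.7, "z": 0, "rx": 0, "ry": 0, "rz": 0.0425},
    {"x": 0.2, "y": -8.7, "z": 0, "rx": 0, "ry": 0, "rz": 0.0425},
    {"x": 0.2, "y": -8.7, "z": 0, "rx": 0, "ry": 0, "rz": 0.0425},
    {"x": 0.2, "y": -8.7, "z": 0, "rx": 0, "ry": 0, "rz": 0.0425},
    {"x": 0.2, "y": -8.7, "z": 0, "rx": 0, "ry": 0, "rz": 0.0425},
    {"x": 0.2, "y": -8.7, "z": 0, "rx": 0, "ry": 0, "rz": 0.0425},
  ],
)

```text
time_s: 8.65
ee_pos: [519.4, -58.8, 71.9]
ee_rot: [180.0, 0.0, 56.9]
force: [-2.1, -2.2, -0.9]
gripper_width: 13.4
gripper_force: 20.0
```

>>> move_arm(
  plan=[
    {"x": 0.2, "y": -8.7, "z": 0, "rx": 0, "ry": 0, "rz": 0.0425},
    {"x": 0.2, "y": -8.7, "z": 0, "rx": 0, "ry": 0, "rz": 0.0425},
    {"x": 0.2, "y": -8.7, "z": 0, "rx": 0, "ry": 0, "rz": 0.0425},
    {"x": 0.2, "y": -8.7, "z": 0, "rx": 0, "ry": 0, "rz": 0.0425},
    {"x": 0.2, "y": -8.7, "z": 0, "rx": 0, "ry": 0, "rz": 0.0425},
    {"x": 0.2, "y": -8.7, "z": 0, "rx": 0, "ry": 0, "rz": 0.0425},
    {"x": 0.2, "y": -8.7, "z": 0, "rx": 0, "ry": 0, "rz": 0.0425},
    {"x": 0.2, "y": -8.7, "z": 0, "rx": 0, "ry": 0, "rz": 0.0425},
    {"x": 0.2, "y": -8.7, "z": 0, "rx": 0, "ry": 0, "rz": 0.0425},
    {"x": 0.2, "y": -8.7, "z": 0, "rx": 0, "ry": 0, "rz": 0.0425},
  ],
)

```text
time_s: 9.65
ee_pos: [457.8, 2.7, 71.8]
ee_rot: [-180.0, 0.1, 32.6]
force: [-3.1, -1.9, 1.2]
gripper_width: 13.7
gripper_force: 20.0
```

>>> move_arm(
  plan=[
    {"x": 0, "y": 0, "z": 0, "rx": 0, "ry": 0, "rz": 0},
    {"x": 0, "y": 0, "z": 0, "rx": 0, "ry": 0, "rz": 0},
    {"x": 0, "y": 0, "z": 0, "rx": 0, "ry": 0, "rz": 0},
  ],
)

```text
time_s: 9.95
ee_pos: [458.0, 2.4, 71.8]
ee_rot: [-180.0, 0.1, 32.7]
force: [-5.5, -3.0, 2.5]
gripper_width: 13.4
gripper_force: 20.0
```

>>> move_arm(
  plan=[
    {"x": 0, "y": 0, "z": 0, "rx": 0, "ry": 0, "rz": 0},
    {"x": 0, "y": 0, "z": 0, "rx": 0, "ry": 0, "rz": 0},
    {"x": 0, "y": 0, "z": 0, "rx": 0, "ry": 0, "rz": 0},
    {"x": 0, "y": 0, "z": -10, "rx": 0, "ry": 0, "rz": 0},
    {"x": 0, "y": 0, "z": -20, "rx": 0, "ry": 0, "rz": 0},
    {"x": 0, "y": 0, "z": -30, "rx": 0, "ry": 0, "rz": 0},
    {"x": 0, "y": 0, "z": -30, "rx": 0, "ry": 0, "rz": 0},
    {"x": 0, "y": 0, "z": -30, "rx": 0, "ry": 0, "rz": 0},
  ],
  grip=0.65,
)

```text
time_s: 10.75
ee_pos: [459.2, 3.1, 194.0]
ee_rot: [180.0, -0.1, 32.7]
force: [0.3, -0.7, 0.7]
gripper_width: 59.7
gripper_force: 0.0
```

```bash
python3 -c "
from h import *
go((641.9,-3.7,190),(641.9,-3.7,110),yaw=81.4)"
```

```text
rz total -0.8508
(641.9, -3.7, 190) -> x 20.6 y 181.7 z 4.0
(641.9, -3.7, 110) -> x 0.0 y 0.0 z 80.0
```

>>> move_arm(
  plan=[
    {"x": 0, "y": 0, "z": 0, "rx": 0, "ry": 0, "rz": 0.1386},
    {"x": 0, "y": 0, "z": 0, "rx": 0, "ry": 0, "rz": 0.1386},
    {"x": 0, "y": 0, "z": 0, "rx": 0, "ry": 0, "rz": 0.1386},
    {"x": 0, "y": 0, "z": 0, "rx": 0, "ry": 0, "rz": 0.1386},
    {"x": 0, "y": 0, "z": 0, "rx": 0, "ry": 0, "rz": 0.1386},
    {"x": 0, "y": 0, "z": 0, "rx": 0, "ry": 0, "rz": 0},
  ],
  grip=1,
)

```text
time_s: 11.35
ee_pos: [459.3, 3.1, 192.7]
ee_rot: [-180.0, -0.1, -7.0]
force: [0.1, 0.1, -0.0]
gripper_width: 91.1
gripper_force: 0.0
```

```bash
python3 -c "
from h import *
go((641.9,-3.7,120),(641.9,-3.7,35))"
```

```text
(641.9, -3.7, 120) -> x 182.1 y -15.7 z 72.7
(641.9, -3.7, 35) -> x 0.0 y -0.0 z 85.0
```

>>> move_arm(
  plan=[
    {"x": 36, "y": -3.1, "z": 14.5, "rx": 0, "ry": 0, "rz": 0},
    {"x": 36, "y": -3.1, "z": 14.5, "rx": 0, "ry": 0, "rz": 0},
    {"x": 36, "y": -3.1, "z": 14.5, "rx": 0, "ry": 0, "rz": 0},
    {"x": 36, "y": -3.1, "z": 14.5, "rx": 0, "ry": 0, "rz": 0},
    {"x": 38, "y": -3.3, "z": 14.5, "rx": 0, "ry": 0, "rz": 0},
    {"x": 0, "y": 0, "z": 0, "rx": 0, "ry": 0, "rz": 0},
    {"x": 0, "y": 0, "z": 30, "rx": 0, "ry": 0, "rz": 0},
    {"x": 0, "y": 0, "z": 30, "rx": 0, "ry": 0, "rz": 0},
    {"x": 0, "y": 0, "z": 20, "rx": 0, "ry": 0, "rz": 0},
    {"x": 0, "y": 0, "z": 5, "rx": 0, "ry": 0, "rz": 0},
  ],
)

```text
time_s: 12.35
ee_pos: [639.3, -3.6, 32.6]
ee_rot: [180.0, 0.3, -6.9]
force: [-0.4, 0.3, 1.4]
gripper_width: 91.4
gripper_force: 0.0
```

>>> move_arm(
  plan=[
    {"x": 0, "y": 0, "z": 0, "rx": 0, "ry": 0, "rz": 0},
    {"x": 0, "y": 0, "z": 0, "rx": 0, "ry": 0, "rz": 0},
    {"x": 0, "y": 0, "z": 0, "rx": 0, "ry": 0, "rz": 0},
    {"x": 0, "y": 0, "z": 0, "rx": 0, "ry": 0, "rz": 0},
    {"x": 0, "y": 0, "z": 0, "rx": 0, "ry": 0, "rz": 0},
    {"x": 0, "y": 0, "z": 0, "rx": 0, "ry": 0, "rz": 0},
    {"x": 0, "y": 0, "z": 0, "rx": 0, "ry": 0, "rz": 0},
  ],
  grip=0,
  squeeze=12,
)

```text
time_s: 13.05
ee_pos: [641.7, -3.7, 35.0]
ee_rot: [-180.0, -0.0, -7.1]
force: [0.1, 0.3, 3.8]
gripper_width: 50.1
gripper_force: 12.0
```

>>> move_arm(
  plan=[
    {"x": 0, "y": 0, "z": -10, "rx": 0, "ry": 0, "rz": 0},
    {"x": 0, "y": 0, "z": -25, "rx": 0, "ry": 0, "rz": 0},
    {"x": 0, "y": 0, "z": -40, "rx": 0, "ry": 0, "rz": 0},
    {"x": 0, "y": 0, "z": -40, "rx": 0, "ry": 0, "rz": 0},
    {"x": 0, "y": 0, "z": -40, "rx": 0, "ry": 0, "rz": 0},
    {"x": 0, "y": 0, "z": -10, "rx": 0, "ry": 0, "rz": 0},
    {"x": 0, "y": 0, "z": 0, "rx": 0, "ry": 0, "rz": 0},
  ],
)

```text
time_s: 13.75
ee_pos: [642.4, -3.8, 201.7]
ee_rot: [-180.0, -0.3, -7.1]
force: [-1.1, 0.9, -1.3]
gripper_width: 50.1
gripper_force: 12.0
```

```bash
cat >> h.py <<'E'
def dish(n='top'):
    "rim centre of the dish by ellipse of its mask on plane z=18"
    f=cam(n)
    for d in masks_of(n,'steel_dish')[:1]:
        c=max(cv2.findContours(d['pixels'].astype(np.uint8),cv2.RETR_EXTERNAL,cv2.CHAIN_APPROX_NONE)[0],key=len)[:,0]
        q=up(f,c[:,0],c[:,1],9)[:,:2]; print(n,'dish',d['p'],cv2.minEnclosingCircle(q.astype(np.float32)),(q.min(0)+q.max(0))/2)
E
python3 -c "
from h import *
print(state()['gripper_width'],state()['gripper_force'])
dish('top');dish('scene')
go((575,253,190))"
```

```text
50.123509000894465 11.999904066324234
top dish 0.88 ((579.7378540039062, 258.8058776855469), 52.097259521484375) [579.57023366 258.21276687]
scene dish 0.7 ((582.8236694335938, 264.474365234375), 59.2509880065918) [585.29541331 265.09732784]
(575, 253, 190) -> x -96.3 y -246.8 z 7.0
```

>>> move_arm(
  plan=[
    {"x": -18, "y": -35, "z": 0, "rx": 0, "ry": 0, "rz": 0},
    {"x": -18, "y": -35, "z": 0, "rx": 0, "ry": 0, "rz": 0},
    {"x": -18, "y": -35, "z": 0, "rx": 0, "ry": 0, "rz": 0},
    {"x": -18, "y": -35, "z": 0, "rx": 0, "ry": 0, "rz": 0},
    {"x": -18, "y": -35, "z": 0, "rx": 0, "ry": 0, "rz": 0},
    {"x": 0, "y": 0, "z": 0, "rx": 0, "ry": 0, "rz": 0},
  ],
)

```text
time_s: 14.55
ee_pos: [571.2, 184.8, 197.6]
ee_rot: [-180.0, 0.2, -6.8]
force: [0.0, 0.1, -0.5]
gripper_width: 50.1
gripper_force: 12.0
```

```bash
python3 -c "
from h import *
dish('top');dish('wrist')
for c in ('top','scene'):
  f=cam(c)
  for n in ('cream_tube',):print(c,[(d['p'],up(f,*d['point']).round()) for d in landmark_of(c,n)])
go((580,258,190))"
```

```text
top dish 0.72 ((551.0067138671875, 281.38287353515625), 31.138639450073242) [554.05490649 281.38288892]
wrist dish 0.88 ((574.346923828125, 257.9264831542969), 53.20163345336914) [575.43698001 257.59634762]
top [(0.7, array([590.,  92., 320.])), (0.27, array([455.,   7.,   0.]))]
scene [(0.72, array([720., 289.,   4.]))]
(580, 258, 190) -> x -3.8 y -78.3 z 9.2
```

>>> move_arm(
  plan=[
    {"x": -3, "y": -38, "z": 20, "rx": 0, "ry": 0, "rz": 0},
    {"x": -3, "y": -38, "z": 20, "rx": 0, "ry": 0, "rz": 0},
    {"x": 0, "y": 0, "z": 35, "rx": 0, "ry": 0, "rz": 0},
    {"x": 0, "y": 0, "z": 35, "rx": 0, "ry": 0, "rz": 0},
    {"x": 0, "y": 0, "z": 35, "rx": 0, "ry": 0, "rz": 0},
    {"x": 0, "y": 0, "z": 25, "rx": 0, "ry": 0, "rz": 0},
    {"x": 0, "y": 0, "z": 13, "rx": 0, "ry": 0, "rz": 0},
    {"x": 0, "y": 0, "z": 0, "rx": 0, "ry": 0, "rz": 0},
    {"x": 0, "y": 0, "z": 0, "rx": 0, "ry": 0, "rz": 0},
  ],
)

```text
time_s: 15.85
ee_pos: [578.1, 257.2, 17.4]
ee_rot: [-179.9, -0.1, -7.1]
force: [0.1, -0.5, 0.3]
gripper_width: 50.4
gripper_force: 12.0
```

>>> move_arm(
  plan=[
    {"x": 0, "y": 0, "z": 0, "rx": 0, "ry": 0, "rz": 0},
    {"x": 0, "y": 0, "z": 0, "rx": 0, "ry": 0, "rz": 0},
    {"x": 0, "y": 0, "z": 0, "rx": 0, "ry": 0, "rz": 0},
    {"x": 0, "y": 0, "z": 0, "rx": 0, "ry": 0, "rz": 0},
    {"x": 0, "y": 0, "z": -20, "rx": 0, "ry": 0, "rz": 0},
    {"x": 0, "y": 0, "z": -40, "rx": 0, "ry": 0, "rz": 0},
    {"x": 0, "y": 0, "z": -40, "rx": 0, "ry": 0, "rz": 0},
    {"x": 0, "y": 0, "z": -40, "rx": 0, "ry": 0, "rz": 0},
    {"x": 0, "y": 0, "z": -40, "rx": 0, "ry": 0, "rz": 0},
  ],
  grip=0.65,
)

```text
time_s: 16.75
ee_pos: [576.8, 257.1, 198.3]
ee_rot: [-180.0, -0.0, -7.1]
force: [1.2, 0.3, -0.3]
gripper_width: 59.2
gripper_force: 0.0
```

>>> move_arm(
  plan=[
    {"x": -10, "y": 45, "z": -10, "rx": 0, "ry": 0, "rz": 0},
    {"x": -10, "y": 45, "z": -10, "rx": 0, "ry": 0, "rz": 0},
    {"x": -10, "y": 45, "z": -10, "rx": 0, "ry": 0, "rz": 0},
    {"x": -10, "y": 45, "z": -10, "rx": 0, "ry": 0, "rz": 0},
    {"x": -10, "y": 45, "z": -10, "rx": 0, "ry": 0, "rz": 0},
    {"x": -10, "y": 45, "z": -10, "rx": 0, "ry": 0, "rz": 0},
    {"x": -10, "y": 45, "z": -10, "rx": 0, "ry": 0, "rz": 0},
    {"x": -10, "y": 45, "z": -10, "rx": 0, "ry": 0, "rz": 0},
    {"x": -10, "y": 45, "z": 0, "rx": 0, "ry": 0, "rz": 0},
    {"x": 0, "y": 0, "z": 0, "rx": 0, "ry": 0, "rz": 0},
  ],
)

```text
time_s: 17.75
ee_pos: [436.2, -137.9, 277.1]
ee_rot: [179.9, -0.0, -7.4]
force: [0.2, 0.7, -0.5]
gripper_width: 59.3
gripper_force: 0.0
```

```bash
python3 - <<'E'
from h import *
f=cam('top'); g=cam('wrist'); save(g,'w3.png',k=1.5)
s=state();print(s['ee_pos'],s['ee_rot'],s['qpos'])
c=f['img'][150:330,110:400]; cv2.imwrite('pics/t3.png',cv2.resize(c[:,:,::-1],None,fx=2.7,fy=2.7))
for n,F in(('top',f),('wrist',g)):
    for d in masks_of(n,'varnish_0'):
        if n=='top' or 1:
            P=cloud(F)[d['pixels']&(F['z_map']>0)]; c=F['img'][d['pixels']].mean(0).round()
            t=P[P[:,2]>np.percentile(P[:,2],70)]
            print(n,round(d['p'],2),len(P),c,P.mean(0).round(1),'zmax',np.percentile(P[:,2],95).round(1),'top',t.mean(0).round(1))
E
```

```text
[ 437.58558704 -134.31512074  276.63978331] [-1.79964390e+02 -3.10913847e-02 -7.21539577e+00] [-1.85333780e+01  5.47206525e+00  9.73482078e+01  4.20721130e-02
  7.71562321e+01  7.86726642e+01]
top 0.56 104 [107.  84.  85.] [ 523.9 -381.9   34.6] zmax 71.9 top [ 524.7 -384.1   59.9]
top 0.51 98 [23. 47. 98.] [ 536.9 -321.    37.7] zmax 72.8 top [ 537.3 -323.5   63. ]
wrist 0.73 656 [150. 123. 124.] [ 523.9 -380.3   39.2] zmax 72.8 top [ 523.7 -383.5   64.5]
wrist 0.71 400 [108.  90.  92.] [ 429.7 -245.    39.9] zmax 72.9 top [ 427.8 -247.1   66.1]
wrist 0.68 499 [112.  57.  63.] [ 448.5 -325.6   39.8] zmax 72.8 top [ 447.2 -328.2   65.4]
wrist 0.58 571 [ 62.  76. 132.] [ 536.  -319.9   40.3] zmax 72.9 top [ 536.3 -321.9   65.2]
```

View pics/w3.png

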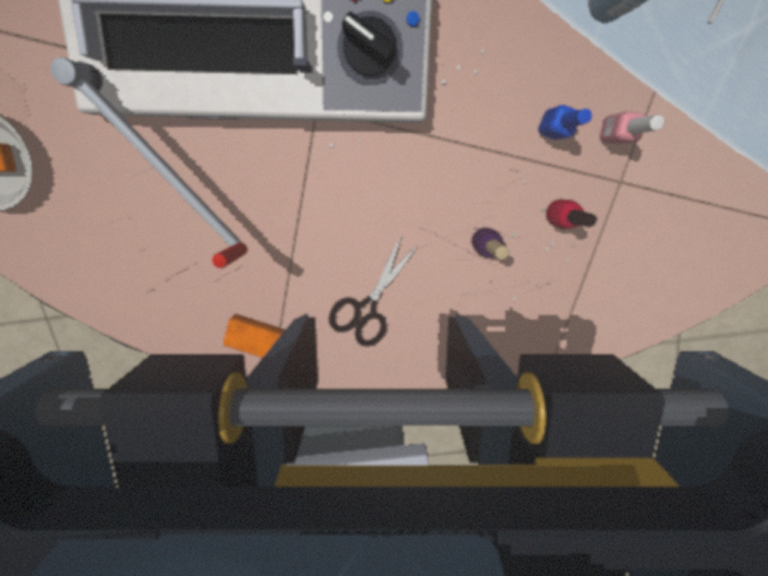

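View pics/t3.png

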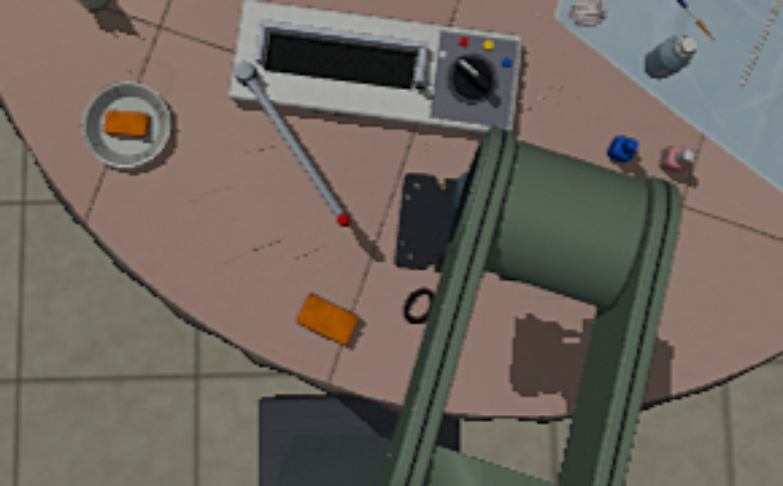

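Block is in the dish, the gate is open, and the pointer is at the white dot. There are three varnish bottles: purple (490,243), red (567,213) and pink (625,127), with blue as the decoy. Now precise cap centres.

```bash
python3 - <<'E'
from h import *
g=cam('wrist'); P=cloud(g); Z=P[...,2]
m=((Z>66)&(Z<78)&(P[...,1]<-200)&(g['z_map']>0)).astype(np.uint8)
n,L,st,_=cv2.connectedComponentsWithStats(m)
for i in range(1,n):
    q=P[(L==i)&(Z>70)]; 
    if len(q)>8: print(len(q),q.mean(0).round(1),(q.min(0)+q.max(0))[:2]/2,np.ptp(q,0).round(1),g['img'][L==i].mean(0).round())
E
python3 -c "
from h import *
go((428,-249,190),yaw=81.4)"
```

```text
87 [ 536.7 -324.3   72.5] [ 536.38696429 -324.3555525 ] [12.2 12.5  4.1] [ 70.  88. 158.]
93 [ 523.7 -385.9   72.4] [ 523.68101191 -386.11445601] [12.5 12.4  3.9] [177. 173. 169.]
73 [ 446.3 -330.4   72.5] [ 446.52857672 -330.86933402] [12.5 12.9  4.1] [79. 67. 63.]
67 [ 426.6 -248.8   72.4] [ 426.28887026 -249.02886538] [11.9 12.6  4.5] [165. 148. 120.]
rz total -1.5423
(428, -249, 190) -> x -116.6 y 7.3 z 86.3
```

>>> move_arm(
  plan=[
    {"x": 0, "y": 0, "z": 0, "rx": 0, "ry": 0, "rz": -0.1402},
    {"x": 0, "y": 0, "z": 0, "rx": 0, "ry": 0, "rz": -0.1402},
    {"x": 0, "y": 0, "z": 0, "rx": 0, "ry": 0, "rz": -0.1402},
    {"x": 0, "y": 0, "z": 0, "rx": 0, "ry": 0, "rz": -0.1402},
    {"x": 0, "y": 0, "z": 0, "rx": 0, "ry": 0, "rz": -0.1402},
    {"x": 0, "y": 0, "z": 0, "rx": 0, "ry": 0, "rz": -0.1402},
    {"x": 0, "y": 0, "z": 0, "rx": 0, "ry": 0, "rz": -0.1402},
    {"x": 0, "y": 0, "z": 0, "rx": 0, "ry": 0, "rz": -0.1402},
    {"x": 0, "y": 0, "z": 0, "rx": 0, "ry": 0, "rz": -0.1402},
    {"x": 0, "y": 0, "z": 0, "rx": 0, "ry": 0, "rz": -0.1402},
  ],
  grip=0.5,
)

```text
time_s: 19.0
ee_pos: [438.5, -132.2, 276.2]
ee_rot: [-180.0, -0.0, 73.8]
force: [-0.4, 0.3, 0.5]
gripper_width: 45.7
gripper_force: 0.0
```

>>> move_arm(
  plan=[
    {"x": 0, "y": 0, "z": 0, "rx": 0, "ry": 0, "rz": -0.1402},
    {"x": -29, "y": 1.5, "z": 30, "rx": 0, "ry": 0, "rz": 0},
    {"x": -29, "y": 1.5, "z": 30, "rx": 0, "ry": 0, "rz": 0},
    {"x": -29, "y": 1.5, "z": 30, "rx": 0, "ry": 0, "rz": 0},
    {"x": -28, "y": 1.7, "z": 30, "rx": 0, "ry": 0, "rz": 0},
    {"x": 0, "y": 0, "z": 0, "rx": 0, "ry": 0, "rz": 0},
    {"x": 0, "y": 0, "z": 0, "rx": 0, "ry": 0, "rz": 0},
  ],
)

```text
time_s: 19.7
ee_pos: [427.2, -247.3, 156.0]
ee_rot: [-179.9, -0.1, 81.3]
force: [0.5, -1.0, 0.5]
gripper_width: 45.1
gripper_force: 0.0
```

```bash
python3 -c "
from h import *
go((426.5,-249,46))"
```

```text
(426.5, -249, 46) -> x -1.8 y -0.4 z 110.0
```

>>> move_arm(
  plan=[
    {"x": -1.8, "y": -0.4, "z": 30, "rx": 0, "ry": 0, "rz": 0},
    {"x": 0, "y": 0, "z": 30, "rx": 0, "ry": 0, "rz": 0},
    {"x": 0, "y": 0, "z": 30, "rx": 0, "ry": 0, "rz": 0},
    {"x": 0, "y": 0, "z": 15, "rx": 0, "ry": 0, "rz": 0},
    {"x": 0, "y": 0, "z": 5, "rx": 0, "ry": 0, "rz": 0},
    {"x": 0, "y": 0, "z": 0, "rx": 0, "ry": 0, "rz": 0},
    {"x": 0, "y": 0, "z": 0, "rx": 0, "ry": 0, "rz": 0},
  ],
)

```text
time_s: 20.4
ee_pos: [427.4, -250.0, 47.9]
ee_rot: [179.8, 0.1, 81.4]
force: [0.5, 0.0, -0.0]
gripper_width: 45.7
gripper_force: 0.0
```

>>> move_arm(
  plan=[
    {"x": 0, "y": 0, "z": 0, "rx": 0, "ry": 0, "rz": 0},
    {"x": 0, "y": 0, "z": 0, "rx": 0, "ry": 0, "rz": 0},
    {"x": 0, "y": 0, "z": 0, "rx": 0, "ry": 0, "rz": 0},
    {"x": 0, "y": 0, "z": 0, "rx": 0, "ry": 0, "rz": 0},
    {"x": 0, "y": 0, "z": 0, "rx": 0, "ry": 0, "rz": 0},
    {"x": 0, "y": 0, "z": 0, "rx": 0, "ry": 0, "rz": 0},
    {"x": 0, "y": 0, "z": 0, "rx": 0, "ry": 0, "rz": 0},
    {"x": 0, "y": 0, "z": 0, "rx": 0, "ry": 0, "rz": 0},
  ],
  grip=0,
  squeeze=10,
)

```text
time_s: 21.2
ee_pos: [426.1, -250.1, 46.6]
ee_rot: [180.0, 0.0, 81.3]
force: [-0.8, -0.0, 2.2]
gripper_width: 12.6
gripper_force: 10.0
```

>>> move_arm(
  plan=[
    {"x": 0, "y": 0, "z": -15, "rx": 0, "ry": 0, "rz": 0},
    {"x": 0, "y": 0, "z": -25, "rx": 0, "ry": 0, "rz": 0},
    {"x": 0, "y": 0, "z": -35, "rx": 0, "ry": 0, "rz": 0},
    {"x": 0, "y": 0, "z": -35, "rx": 0, "ry": 0, "rz": 0},
    {"x": 0, "y": 0, "z": -25, "rx": 0, "ry": 0, "rz": 0},
    {"x": 0, "y": 0, "z": 0, "rx": 0, "ry": 0, "rz": 0},
  ],
)

```text
time_s: 21.8
ee_pos: [428.0, -251.2, 184.7]
ee_rot: [179.6, 0.2, 81.3]
force: [0.1, -0.4, 0.1]
gripper_width: 12.6
gripper_force: 10.0
```

```bash
python3 -c "
from h import *
go((655.2,53.7,180),(655.2,53.7,76))"
```

```text
(655.2, 53.7, 180) -> x 335.8 y 178.5 z 4.7
(655.2, 53.7, 76) -> x 0.0 y 0.0 z 104.0
```

>>> move_arm(
  plan=[
    {"x": 20, "y": 10, "z": 0, "rx": 0, "ry": 0, "rz": 0},
    {"x": 40, "y": 22, "z": 0, "rx": 0, "ry": 0, "rz": 0},
    {"x": 40, "y": 22, "z": 0, "rx": 0, "ry": 0, "rz": 0},
    {"x": 40, "y": 22, "z": 0, "rx": 0, "ry": 0, "rz": 0},
    {"x": 40, "y": 22, "z": 0, "rx": 0, "ry": 0, "rz": 0},
    {"x": 40, "y": 22, "z": 0, "rx": 0, "ry": 0, "rz": 0},
    {"x": 40, "y": 22, "z": 0, "rx": 0, "ry": 0, "rz": 0},
    {"x": 40, "y": 20, "z": 0, "rx": 0, "ry": 0, "rz": 0},
    {"x": 25, "y": 12, "z": 0, "rx": 0, "ry": 0, "rz": 0},
    {"x": 10, "y": 6, "z": 0, "rx": 0, "ry": 0, "rz": 0},
  ],
)

```text
time_s: 22.8
ee_pos: [654.9, 56.3, 178.9]
ee_rot: [-179.8, 0.0, 81.5]
force: [-0.9, -0.4, -0.5]
gripper_width: 12.7
gripper_force: 10.0
```

>>> move_arm(
  plan=[
    {"x": 0, "y": 0, "z": 20, "rx": 0, "ry": 0, "rz": 0},
    {"x": 0, "y": 0, "z": 20, "rx": 0, "ry": 0, "rz": 0},
    {"x": 0, "y": 0, "z": 20, "rx": 0, "ry": 0, "rz": 0},
    {"x": 0, "y": 0, "z": 0, "rx": 0, "ry": 0, "rz": 0},
    {"x": 0, "y": 0, "z": 0, "rx": 0, "ry": 0, "rz": 0},
  ],
)

```text
time_s: 23.3
ee_pos: [654.0, 53.1, 120.9]
ee_rot: [-179.9, 0.0, 81.3]
force: [0.2, 0.4, -0.2]
gripper_width: 12.6
gripper_force: 10.0
```

```bash
python3 -c "
from h import *
go((655.2,53.7,76))"
```

```text
(655.2, 53.7, 76) -> x 0.8 y 1.1 z 44.9
```

>>> move_arm(
  plan=[
    {"x": 0.8, "y": 1.1, "z": 20, "rx": 0, "ry": 0, "rz": 0},
    {"x": 0, "y": 0, "z": 13, "rx": 0, "ry": 0, "rz": 0},
    {"x": 0, "y": 0, "z": 5, "rx": 0, "ry": 0, "rz": 0},
    {"x": 0, "y": 0, "z": 3, "rx": 0, "ry": 0, "rz": 0},
    {"x": 0, "y": 0, "z": 2, "rx": 0, "ry": 0, "rz": 0},
    {"x": 0, "y": 0, "z": 0, "rx": 0, "ry": 0, "rz": 0},
    {"x": 0, "y": 0, "z": 0, "rx": 0, "ry": 0, "rz": 0},
  ],
)

```text
time_s: 24.0
ee_pos: [656.2, 54.5, 79.0]
ee_rot: [179.9, -0.0, 81.3]
force: [-0.3, 0.3, 0.0]
gripper_width: 12.8
gripper_force: 10.0
```

>>> move_arm(
  plan=[
    {"x": 0, "y": 0, "z": 1.5, "rx": 0, "ry": 0, "rz": 0},
    {"x": 0, "y": 0, "z": 0, "rx": 0, "ry": 0, "rz": 0},
    {"x": 0, "y": 0, "z": 0, "rx": 0, "ry": 0, "rz": 0},
  ],
)

```text
time_s: 24.3
ee_pos: [655.9, 54.6, 77.0]
ee_rot: [180.0, -0.0, 81.3]
force: [0.3, 0.2, -1.1]
gripper_width: 12.6
gripper_force: 10.0
```

```bash
python3 -c "
from h import *
go((655.2,53.7,76.4)); s=state();print(s['ee_pos'],s['force'])"
```

```text
(655.2, 53.7, 76.4) -> x -0.9 y -0.5 z 0.6
[655.88063913  54.551435    77.02749846] [ 0.29452332  0.15745135 -1.05680344]
```

>>> move_arm(
  plan=[
    {"x": 0, "y": 0, "z": 0.5, "rx": 0, "ry": 0, "rz": 0},
    {"x": 0, "y": 0, "z": 0, "rx": 0, "ry": 0, "rz": 0},
    {"x": 0, "y": 0, "z": 0, "rx": 0, "ry": 0, "rz": 0},
    {"x": 0, "y": 0, "z": 0, "rx": 0, "ry": 0, "rz": 0},
    {"x": 0, "y": 0, "z": 0, "rx": 0, "ry": 0, "rz": 0},
    {"x": 0, "y": 0, "z": -10, "rx": 0, "ry": 0, "rz": 0},
    {"x": 0, "y": 0, "z": -25, "rx": 0, "ry": 0, "rz": 0},
    {"x": 0, "y": 0, "z": -40, "rx": 0, "ry": 0, "rz": 0},
    {"x": 0, "y": 0, "z": -35, "rx": 0, "ry": 0, "rz": 0},
  ],
  grip=0.5,
)

```text
time_s: 25.2
ee_pos: [656.0, 54.5, 188.7]
ee_rot: [179.9, -0.0, 81.3]
force: [1.4, -0.8, -0.1]
gripper_width: 45.7
gripper_force: 0.0
```

>>> move_arm(
  plan=[
    {"x": -41, "y": -15, "z": 0, "rx": 0, "ry": 0, "rz": 0},
    {"x": -41, "y": -15, "z": 0, "rx": 0, "ry": 0, "rz": 0},
    {"x": -41, "y": -15, "z": 0, "rx": 0, "ry": 0, "rz": 0},
    {"x": -41, "y": -15, "z": 0, "rx": 0, "ry": 0, "rz": 0},
    {"x": -41, "y": -15, "z": 0, "rx": 0, "ry": 0, "rz": 0},
    {"x": -41, "y": -15, "z": 0, "rx": 0, "ry": 0, "rz": 0},
    {"x": -41, "y": -15, "z": 0, "rx": 0, "ry": 0, "rz": 0},
    {"x": -41, "y": -15, "z": 0, "rx": 0, "ry": 0, "rz": 0},
    {"x": -41, "y": -15, "z": 0, "rx": 0, "ry": 0, "rz": 0},
    {"x": -30, "y": -10, "z": 0, "rx": 0, "ry": 0, "rz": 0},
  ],
)

```text
time_s: 26.2
ee_pos: [450.8, -320.1, 187.5]
ee_rot: [179.9, 0.1, 81.2]
force: [0.3, -0.3, -0.2]
gripper_width: 45.3
gripper_force: 0.0
```

>>> move_arm(
  plan=[
    {"x": -12, "y": -4, "z": 0, "rx": 0, "ry": 0, "rz": 0},
    {"x": 0, "y": 0, "z": 0, "rx": 0, "ry": 0, "rz": 0},
    {"x": 0, "y": 0, "z": 0, "rx": 0, "ry": 0, "rz": 0},
    {"x": 0, "y": 0, "z": 0, "rx": 0, "ry": 0, "rz": 0},
  ],
)

```text
time_s: 26.6
ee_pos: [447.1, -328.0, 186.6]
ee_rot: [180.0, -0.0, 81.4]
force: [0.1, -0.3, -0.2]
gripper_width: 45.3
gripper_force: 0.0
```

```bash
python3 -c "
from h import *
go((446.4,-330.6,46))
g=cam('wrist');save(g,'w4.png',k=1.5)
f=cam('top');P=cloud(f);Z=P[...,2];m=((Z>60)&(Z<125)&(P[...,1]>-90)&(P[...,1]<95)&(P[...,0]>600)&(P[...,0]<700))
q=P[m];print(len(q),q.mean(0),np.percentile(q[:,2],90))"
```

```text
(446.4, -330.6, 46) -> x -2.7 y -0.3 z 140.6
68 [652.398431    48.43694824  75.98419453] 102.30964290689494
```

View pics/w4.png

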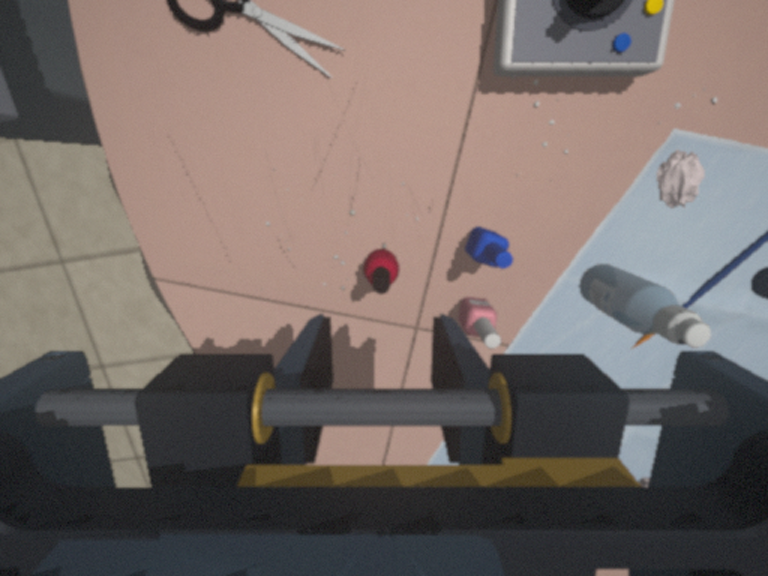

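Purple stands in the lane (cap top at 102 mm). Red is at (381,270) below the gripper; pink (485,322) and the spray bottle (650,310) are clear of it.

>>> move_arm(
  plan=[
    {"x": -2.7, "y": -0.3, "z": 35, "rx": 0, "ry": 0, "rz": 0},
    {"x": 0, "y": 0, "z": 35, "rx": 0, "ry": 0, "rz": 0},
    {"x": 0, "y": 0, "z": 35, "rx": 0, "ry": 0, "rz": 0},
    {"x": 0, "y": 0, "z": 25, "rx": 0, "ry": 0, "rz": 0},
    {"x": 0, "y": 0, "z": 10, "rx": 0, "ry": 0, "rz": 0},
    {"x": 0, "y": 0, "z": 0, "rx": 0, "ry": 0, "rz": 0},
    {"x": 0, "y": 0, "z": 0, "rx": 0, "ry": 0, "rz": 0},
  ],
)

```text
time_s: 27.4
ee_pos: [446.7, -332.1, 47.4]
ee_rot: [179.9, 0.0, 81.3]
force: [0.5, -0.1, 0.3]
gripper_width: 45.4
gripper_force: 0.0
```

>>> move_arm(
  plan=[
    {"x": 0, "y": 0, "z": 0, "rx": 0, "ry": 0, "rz": 0},
    {"x": 0, "y": 0, "z": 0, "rx": 0, "ry": 0, "rz": 0},
    {"x": 0, "y": 0, "z": 0, "rx": 0, "ry": 0, "rz": 0},
    {"x": 0, "y": 0, "z": 0, "rx": 0, "ry": 0, "rz": 0},
    {"x": 0, "y": 0, "z": 0, "rx": 0, "ry": 0, "rz": 0},
    {"x": 0, "y": 0, "z": 0, "rx": 0, "ry": 0, "rz": 0},
    {"x": 0, "y": 0, "z": 0, "rx": 0, "ry": 0, "rz": 0},
    {"x": 0, "y": 0, "z": 0, "rx": 0, "ry": 0, "rz": 0},
  ],
  grip=0,
  squeeze=10,
)

```text
time_s: 28.2
ee_pos: [445.9, -332.0, 46.7]
ee_rot: [180.0, 0.0, 81.3]
force: [0.2, -0.2, 3.5]
gripper_width: 12.6
gripper_force: 10.0
```

>>> move_arm(
  plan=[
    {"x": 0, "y": 0, "z": -15, "rx": 0, "ry": 0, "rz": 0},
    {"x": 0, "y": 0, "z": -25, "rx": 0, "ry": 0, "rz": 0},
    {"x": 0, "y": 0, "z": -35, "rx": 0, "ry": 0, "rz": 0},
    {"x": 0, "y": 0, "z": -35, "rx": 0, "ry": 0, "rz": 0},
    {"x": 0, "y": 0, "z": -25, "rx": 0, "ry": 0, "rz": 0},
    {"x": 0, "y": 0, "z": 0, "rx": 0, "ry": 0, "rz": 0},
  ],
)

```text
time_s: 28.8
ee_pos: [447.4, -333.2, 184.8]
ee_rot: [179.6, 0.2, 81.3]
force: [1.2, -0.8, -0.8]
gripper_width: 12.5
gripper_force: 10.0
```

>>> move_arm(
  plan=[
    {"x": 20, "y": 8, "z": 0, "rx": 0, "ry": 0, "rz": 0},
    {"x": 41, "y": 17, "z": 0, "rx": 0, "ry": 0, "rz": 0},
    {"x": 41, "y": 17, "z": 0, "rx": 0, "ry": 0, "rz": 0},
    {"x": 41, "y": 17, "z": 0, "rx": 0, "ry": 0, "rz": 0},
    {"x": 41, "y": 17, "z": 0, "rx": 0, "ry": 0, "rz": 0},
    {"x": 41, "y": 17, "z": 0, "rx": 0, "ry": 0, "rz": 0},
    {"x": 41, "y": 17, "z": 0, "rx": 0, "ry": 0, "rz": 0},
    {"x": 41, "y": 17, "z": 0, "rx": 0, "ry": 0, "rz": 0},
    {"x": 34, "y": 14, "z": 0, "rx": 0, "ry": 0, "rz": 0},
    {"x": 20, "y": 8, "z": 0, "rx": 0, "ry": 0, "rz": 0},
  ],
)

```text
time_s: 29.8
ee_pos: [647.8, 5.0, 179.0]
ee_rot: [-179.8, -0.0, 81.4]
force: [-0.5, 0.9, -0.4]
gripper_width: 12.8
gripper_force: 10.0
```

>>> move_arm(
  plan=[
    {"x": 0, "y": 0, "z": 20, "rx": 0, "ry": 0, "rz": 0},
    {"x": 0, "y": 0, "z": 20, "rx": 0, "ry": 0, "rz": 0},
    {"x": 0, "y": 0, "z": 20, "rx": 0, "ry": 0, "rz": 0},
    {"x": 0, "y": 0, "z": 0, "rx": 0, "ry": 0, "rz": 0},
    {"x": 0, "y": 0, "z": 0, "rx": 0, "ry": 0, "rz": 0},
    {"x": 0, "y": 0, "z": 0, "rx": 0, "ry": 0, "rz": 0},
  ],
)

```text
time_s: 30.4
ee_pos: [648.2, 2.1, 122.4]
ee_rot: [179.9, -0.0, 81.3]
force: [0.6, 0.8, -1.0]
gripper_width: 12.7
gripper_force: 10.0
```

```bash
python3 -c "
from h import *
go((647.8,4.2,76.4))"
```

```text
(647.8, 4.2, 76.4) -> x 2.1 y -0.7 z 46.0
```

>>> move_arm(
  plan=[
    {"x": 2.1, "y": -0.7, "z": 20, "rx": 0, "ry": 0, "rz": 0},
    {"x": 0, "y": 0, "z": 13, "rx": 0, "ry": 0, "rz": 0},
    {"x": 0, "y": 0, "z": 6, "rx": 0, "ry": 0, "rz": 0},
    {"x": 0, "y": 0, "z": 4, "rx": 0, "ry": 0, "rz": 0},
    {"x": 0, "y": 0, "z": 2, "rx": 0, "ry": 0, "rz": 0},
    {"x": 0, "y": 0, "z": 0, "rx": 0, "ry": 0, "rz": 0},
    {"x": 0, "y": 0, "z": 0, "rx": 0, "ry": 0, "rz": 0},
    {"x": 0, "y": 0, "z": 0, "rx": 0, "ry": 0, "rz": 0},
  ],
)

```text
time_s: 31.2
ee_pos: [647.4, 4.6, 76.8]
ee_rot: [180.0, -0.0, 81.3]
force: [1.0, 0.4, 0.0]
gripper_width: 12.7
gripper_force: 10.0
```

>>> move_arm(
  plan=[
    {"x": 0, "y": 0, "z": 0.5, "rx": 0, "ry": 0, "rz": 0},
    {"x": 0, "y": 0, "z": 0, "rx": 0, "ry": 0, "rz": 0},
    {"x": 0, "y": 0, "z": 0, "rx": 0, "ry": 0, "rz": 0},
    {"x": 0, "y": 0, "z": 0, "rx": 0, "ry": 0, "rz": 0},
    {"x": 0, "y": 0, "z": 0, "rx": 0, "ry": 0, "rz": 0},
    {"x": 0, "y": 0, "z": -10, "rx": 0, "ry": 0, "rz": 0},
    {"x": 0, "y": 0, "z": -25, "rx": 0, "ry": 0, "rz": 0},
    {"x": 0, "y": 0, "z": -40, "rx": 0, "ry": 0, "rz": 0},
    {"x": 0, "y": 0, "z": -40, "rx": 0, "ry": 0, "rz": 0},
  ],
  grip=0.5,
)

```text
time_s: 32.1
ee_pos: [646.9, 4.6, 192.5]
ee_rot: [-180.0, -0.0, 81.3]
force: [-0.7, -0.3, -0.0]
gripper_width: 45.4
gripper_force: 0.0
```

>>> move_arm(
  plan=[
    {"x": -40, "y": -6, "z": 0, "rx": 0, "ry": 0, "rz": 0},
    {"x": -40, "y": -6, "z": 0, "rx": 0, "ry": 0, "rz": 0},
    {"x": -40, "y": -6, "z": 0, "rx": 0, "ry": 0, "rz": 0},
    {"x": -40, "y": -6, "z": 0, "rx": 0, "ry": 0, "rz": 0},
    {"x": -40, "y": -6, "z": 0, "rx": 0, "ry": 0, "rz": 0},
    {"x": -40, "y": -6, "z": 0, "rx": 0, "ry": 0, "rz": 0},
    {"x": -40, "y": -6, "z": 0, "rx": 0, "ry": 0, "rz": 0},
    {"x": 0, "y": 0, "z": 0, "rx": 0, "ry": 0, "rz": 0},
    {"x": 0, "y": 0, "z": 0, "rx": 0, "ry": 0, "rz": 0},
  ],
)

```text
time_s: 33.0
ee_pos: [563.1, -266.5, 191.5]
ee_rot: [180.0, -0.0, 81.2]
force: [0.4, 0.8, 0.3]
gripper_width: 45.7
gripper_force: 0.0
```

```bash
python3 - <<'E'
from h import *
go((523.7,-386.1,190),(523.7,-386.1,46))
g=cam('wrist');P=cloud(g);Z=P[...,2]
m=((Z>66)&(Z<140)&(P[...,1]<-280)&(g['z_map']>0)).astype(np.uint8)
n,L,st,_=cv2.connectedComponentsWithStats(m)
for i in range(1,n):
    q=P[(L==i)]
    if len(q)>20: print(len(q),q.max(0).round(1),q.min(0).round(1),g['img'][L==i].mean(0).round())
f=cam('top');P=cloud(f);Z=P[...,2];m=(Z>95)&(Z<110)&(P[...,1]>-110)&(P[...,1]<110)&(P[...,0]>600)&(P[...,0]<700)
n,L,st,_=cv2.connectedComponentsWithStats(m.astype(np.uint8))
for i in range(1,n):print('cap',P[L==i].mean(0).round(1),(L==i).sum())
E
```

```text
(523.7, -386.1, 190) -> x -124.2 y -20.6 z 1.5
(523.7, -386.1, 46) -> x 0.0 y 0.0 z 144.0
107 [ 543.5 -318.2   74.7] [ 531.2 -330.5   66.3] [51. 58. 94.]
30 [ 530.3 -386.8   73.4] [ 518.8 -392.3   71.4] [132. 126. 122.]
cap [656.7  54.6 102.2] 15
cap [647.6   4.8 101.3] 15
```

>>> move_arm(
  plan=[
    {"x": -40, "y": -7, "z": 0, "rx": 0, "ry": 0, "rz": 0},
    {"x": -40, "y": -7, "z": 0, "rx": 0, "ry": 0, "rz": 0},
    {"x": -30, "y": -5, "z": 0, "rx": 0, "ry": 0, "rz": 0},
    {"x": -14, "y": -1.6, "z": 0, "rx": 0, "ry": 0, "rz": 0},
    {"x": 0, "y": 0, "z": 20, "rx": 0, "ry": 0, "rz": 0},
    {"x": 0, "y": 0, "z": 20, "rx": 0, "ry": 0, "rz": 0},
    {"x": 0, "y": 0, "z": 0, "rx": 0, "ry": 0, "rz": 0},
    {"x": 0, "y": 0, "z": 0, "rx": 0, "ry": 0, "rz": 0},
  ],
)

```text
time_s: 33.9
ee_pos: [525.0, -384.1, 151.2]
ee_rot: [-180.0, -0.0, 81.4]
force: [-1.6, 0.5, 0.6]
gripper_width: 45.5
gripper_force: 0.0
```

```bash
python3 - <<'E'
from h import *
go((523.7,-386.1,52))
for c in('scene',):
    f=cam(c)
    for d in masks_of(c,'spray_bottle')[:2]:
        q=cloud(f)[d['pixels']&(f['z_map']>0)]; print(c,d['p'],np.percentile(q,[5,50,95],axis=0).round())
E
```

```text
(523.7, -386.1, 52) -> x -2.2 y -1.0 z 99.2
scene 0.84 [[ 619. -397.    8.]
 [ 628. -386.   61.]
 [ 644. -368.  115.]]
scene 0.27 [[535. 231.   0.]
 [573. 275.  11.]
 [619. 304.  18.]]
```

>>> move_arm(
  plan=[
    {"x": -2.2, "y": -1, "z": 30, "rx": 0, "ry": 0, "rz": 0},
    {"x": 0, "y": 0, "z": 30, "rx": 0, "ry": 0, "rz": 0},
    {"x": 0, "y": 0, "z": 25, "rx": 0, "ry": 0, "rz": 0},
    {"x": 0, "y": 0, "z": 10, "rx": 0, "ry": 0, "rz": 0},
    {"x": 0, "y": 0, "z": 4, "rx": 0, "ry": 0, "rz": 0},
    {"x": 0, "y": 0, "z": 0, "rx": 0, "ry": 0, "rz": 0},
    {"x": 0, "y": 0, "z": 0, "rx": 0, "ry": 0, "rz": 0},
  ],
)

```text
time_s: 34.7
ee_pos: [523.9, -387.9, 53.5]
ee_rot: [179.8, 0.1, 81.3]
force: [-0.1, 0.4, -0.8]
gripper_width: 45.6
gripper_force: 0.0
```

>>> move_arm(
  plan=[
    {"x": 0, "y": 0, "z": 0, "rx": 0, "ry": 0, "rz": 0},
    {"x": 0, "y": 0, "z": 0, "rx": 0, "ry": 0, "rz": 0},
    {"x": 0, "y": 0, "z": 0, "rx": 0, "ry": 0, "rz": 0},
    {"x": 0, "y": 0, "z": 0, "rx": 0, "ry": 0, "rz": 0},
    {"x": 0, "y": 0, "z": 0, "rx": 0, "ry": 0, "rz": 0},
    {"x": 0, "y": 0, "z": 0, "rx": 0, "ry": 0, "rz": 0},
    {"x": 0, "y": 0, "z": 0, "rx": 0, "ry": 0, "rz": 0},
    {"x": 0, "y": 0, "z": 0, "rx": 0, "ry": 0, "rz": 0},
  ],
  grip=0,
  squeeze=10,
)

```text
time_s: 35.5
ee_pos: [522.9, -387.3, 52.0]
ee_rot: [180.0, -0.0, 81.3]
force: [0.9, -0.4, -0.1]
gripper_width: 12.4
gripper_force: 10.0
```

>>> move_arm(
  plan=[
    {"x": 0, "y": 0, "z": -15, "rx": 0, "ry": 0, "rz": 0},
    {"x": 0, "y": 0, "z": -25, "rx": 0, "ry": 0, "rz": 0},
    {"x": 0, "y": 0, "z": -35, "rx": 0, "ry": 0, "rz": 0},
    {"x": 0, "y": 0, "z": -35, "rx": 0, "ry": 0, "rz": 0},
    {"x": 0, "y": 0, "z": -25, "rx": 0, "ry": 0, "rz": 0},
    {"x": 0, "y": 0, "z": 0, "rx": 0, "ry": 0, "rz": 0},
  ],
)

```text
time_s: 36.1
ee_pos: [524.7, -388.6, 191.2]
ee_rot: [179.6, 0.2, 81.3]
force: [0.6, 0.5, -0.5]
gripper_width: 12.6
gripper_force: 10.0
```

>>> move_arm(
  plan=[
    {"x": 20, "y": 3, "z": 0, "rx": 0, "ry": 0, "rz": 0},
    {"x": 41, "y": 7.5, "z": 0, "rx": 0, "ry": 0, "rz": 0},
    {"x": 41, "y": 7.5, "z": 0, "rx": 0, "ry": 0, "rz": 0},
    {"x": 41, "y": 7.5, "z": 0, "rx": 0, "ry": 0, "rz": 0},
    {"x": 41, "y": 7.5, "z": 0, "rx": 0, "ry": 0, "rz": 0},
    {"x": 41, "y": 7.5, "z": 0, "rx": 0, "ry": 0, "rz": 0},
    {"x": 41, "y": 7.5, "z": 0, "rx": 0, "ry": 0, "rz": 0},
    {"x": 41, "y": 7.5, "z": 0, "rx": 0, "ry": 0, "rz": 0},
    {"x": 30, "y": 5.5, "z": 0, "rx": 0, "ry": 0, "rz": 0},
    {"x": 17, "y": 3, "z": 0, "rx": 0, "ry": 0, "rz": 0},
  ],
)

```text
time_s: 37.1
ee_pos: [639.0, -43.5, 184.6]
ee_rot: [-179.8, -0.0, 81.5]
force: [0.1, 0.4, -1.9]
gripper_width: 12.8
gripper_force: 10.0
```

>>> move_arm(
  plan=[
    {"x": 0, "y": 0, "z": 18, "rx": 0, "ry": 0, "rz": 0},
    {"x": 0, "y": 0, "z": 18, "rx": 0, "ry": 0, "rz": 0},
    {"x": 0, "y": 0, "z": 18, "rx": 0, "ry": 0, "rz": 0},
    {"x": 0, "y": 0, "z": 0, "rx": 0, "ry": 0, "rz": 0},
    {"x": 0, "y": 0, "z": 0, "rx": 0, "ry": 0, "rz": 0},
    {"x": 0, "y": 0, "z": 0, "rx": 0, "ry": 0, "rz": 0},
    {"x": 0, "y": 0, "z": 0, "rx": 0, "ry": 0, "rz": 0},
  ],
)

```text
time_s: 37.8
ee_pos: [640.2, -47.2, 134.0]
ee_rot: [179.9, -0.0, 81.3]
force: [0.0, 0.4, -0.6]
gripper_width: 12.9
gripper_force: 10.0
```

```bash
python3 -c "
from h import *
go((640.3,-45.3,82.4))"
```

```text
(640.3, -45.3, 82.4) -> x 1.9 y -0.2 z 51.6
```

>>> move_arm(
  plan=[
    {"x": 1.9, "y": -0.2, "z": 22, "rx": 0, "ry": 0, "rz": 0},
    {"x": 0, "y": 0, "z": 16, "rx": 0, "ry": 0, "rz": 0},
    {"x": 0, "y": 0, "z": 7, "rx": 0, "ry": 0, "rz": 0},
    {"x": 0, "y": 0, "z": 4, "rx": 0, "ry": 0, "rz": 0},
    {"x": 0, "y": 0, "z": 2, "rx": 0, "ry": 0, "rz": 0},
    {"x": 0, "y": 0, "z": 0, "rx": 0, "ry": 0, "rz": 0},
    {"x": 0, "y": 0, "z": 0, "rx": 0, "ry": 0, "rz": 0},
    {"x": 0, "y": 0, "z": 0, "rx": 0, "ry": 0, "rz": 0},
  ],
)

```text
time_s: 38.6
ee_pos: [640.2, -45.2, 82.6]
ee_rot: [179.9, -0.0, 81.3]
force: [-0.5, 0.4, -0.1]
gripper_width: 12.3
gripper_force: 10.0
```

```bash
python3 -c "
from h import *
go((640.3,-45.3,82.4));print(state()['force'])"
```

```text
(640.3, -45.3, 82.4) -> x -0.1 y 0.1 z 0.2
[-0.46963466  0.36801027 -0.09694339]
```

>>> move_arm(
  plan=[
    {"x": 0, "y": 0, "z": 0.3, "rx": 0, "ry": 0, "rz": 0},
    {"x": 0, "y": 0, "z": 0, "rx": 0, "ry": 0, "rz": 0},
    {"x": 0, "y": 0, "z": 0, "rx": 0, "ry": 0, "rz": 0},
    {"x": 0, "y": 0, "z": 0, "rx": 0, "ry": 0, "rz": 0},
    {"x": 0, "y": 0, "z": 0, "rx": 0, "ry": 0, "rz": 0},
    {"x": 0, "y": 0, "z": -10, "rx": 0, "ry": 0, "rz": 0},
    {"x": 0, "y": 0, "z": -25, "rx": 0, "ry": 0, "rz": 0},
    {"x": 0, "y": 0, "z": -40, "rx": 0, "ry": 0, "rz": 0},
    {"x": 0, "y": 0, "z": -45, "rx": 0, "ry": 0, "rz": 0},
  ],
  grip=0.5,
)

```text
time_s: 39.5
ee_pos: [639.0, -45.0, 202.6]
ee_rot: [-179.9, 0.0, 81.3]
force: [1.1, 0.8, -0.2]
gripper_width: 45.7
gripper_force: 0.0
```

>>> move_arm(
  plan=[
    {"x": 4, "y": -35, "z": 0, "rx": 0, "ry": 0, "rz": 0.142},
    {"x": 4, "y": -35, "z": 0, "rx": 0, "ry": 0, "rz": 0.142},
    {"x": 4, "y": -35, "z": 0, "rx": 0, "ry": 0, "rz": 0.142},
    {"x": 4, "y": -35, "z": 0, "rx": 0, "ry": 0, "rz": 0.142},
    {"x": 4, "y": -35, "z": 0, "rx": 0, "ry": 0, "rz": 0.142},
    {"x": 0, "y": 0, "z": 0, "rx": 0, "ry": 0, "rz": 0.141},
    {"x": 0, "y": 0, "z": 0, "rx": 0, "ry": 0, "rz": 0},
    {"x": 0, "y": 0, "z": 0, "rx": 0, "ry": 0, "rz": 0},
  ],
)

```text
time_s: 40.3
ee_pos: [493.1, 44.9, 202.3]
ee_rot: [180.0, -0.1, 32.7]
force: [0.3, -0.4, 0.0]
gripper_width: 45.6
gripper_force: 0.0
```

```bash
python3 - <<'E'
from h import *
go((458.5,2.7,72),yaw=32.7)
R=np.array([[.9888,.1495],[-.1495,.9888]]);o=np.array([645.8,4.5])
for c in('top','wrist'):
    f=cam(c)
    if c=='wrist': save(f,'w5.png',k=1.5)
    P=cloud(f);Z=P[...,2];m=(Z>85)&(Z<112)&(P[...,1]>-110)&(P[...,1]<110)&(P[...,0]>420)&(P[...,0]<700)
    n,L,st,_=cv2.connectedComponentsWithStats(m.astype(np.uint8))
    for i in range(1,n):
        p=P[L==i];q=p[p[:,2]>p[:,2].max()-8].mean(0)
        print(c,q.round(1),'lane',((q[:2]-o)@R).round(1),(L==i).sum())
dish('top')
E
```

```text
rz total 0.0002
(458.5, 2.7, 72) -> x -51.9 y 16.9 z 130.3
top [656.6  54.6 102.4] lane [ 3.2 51.2] 19
top [647.8   5.4 101. ] lane [1.9 1.2] 20
top [640.8 -45.1 101.8] lane [  2.5 -49.8] 18
wrist [655.2  56.1 102.1] lane [ 1.6 52.5] 278
wrist [646.9   6.6 102.1] lane [0.8 2.3] 259
wrist [640.  -43.4 101.8] lane [  1.4 -48.3] 263
wrist [459.7   3.2 107.3] lane [-183.8  -29.1] 206
top dish 0.74 ((578.8355712890625, 258.9920654296875), 50.710365295410156) [579.54812932 261.53996394]
```

View pics/w5.png

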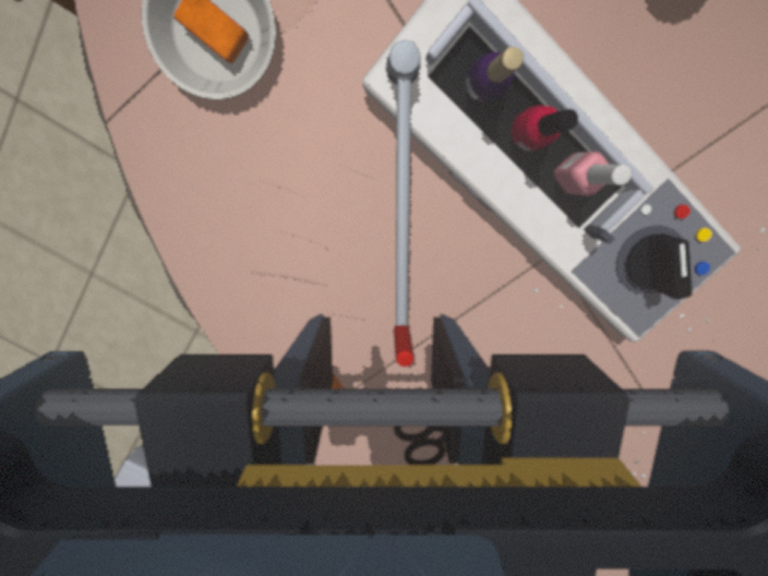

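Lane holds purple, red and pink upright; the block is in the dish (210,30). The knob's line near (683,260) looks different, so I'm measuring its angle.

```bash
cat >> h.py <<'E'
def knob(c):
    f=cam(c);P=cloud(f);H=cv2.cvtColor(f['img'],cv2.COLOR_RGB2HSV)
    k=(P[...,2]>62)&(P[...,2]<80)&(np.hypot(P[...,0]-622.8,P[...,1]+148.6)<32);q=P[k]
    print(c,'knob',len(q),q.mean(0).round(1),cv2.minAreaRect(q[:,:2].astype(np.float32)))
    w=k&(H[...,2]>110)&(H[...,1]<80);q=P[w]
    if len(q)>3:print('line',len(q),q.mean(0).round(1),cv2.minAreaRect(q[:,:2].astype(np.float32)))
E
python3 -c "
from h import *
knob('wrist');knob('top')"
```

```text
wrist knob 628 [ 621.7 -145.7   69.1] ((621.998779296875, -148.2334442138672), (48.212791442871094, 14.73662281036377), 48.77996826171875)
line 92 [ 627.2 -143.1   71. ] ((622.1151123046875, -149.32077026367188), (44.59311294555664, 8.495028495788574), 54.61325454711914)
top knob 74 [ 622.4 -148.7   69.9] ((622.958984375, -149.01803588867188), (46.171875, 14.497964859008789), 47.64061737060547)
line 9 [ 630.1 -140.3   71.8] ((629.260498046875, -140.64193725585938), (19.61567497253418, 2.755364418029785), 49.103233337402344)
```

>>> move_arm(
  plan=[
    {"x": -26, "y": 8.5, "z": 0, "rx": 0, "ry": 0, "rz": 0},
    {"x": -26, "y": 8.5, "z": 0, "rx": 0, "ry": 0, "rz": 0},
    {"x": 0, "y": 0, "z": 0, "rx": 0, "ry": 0, "rz": 0},
    {"x": 0, "y": 0, "z": 30, "rx": 0, "ry": 0, "rz": 0},
    {"x": 0, "y": 0, "z": 35, "rx": 0, "ry": 0, "rz": 0},
    {"x": 0, "y": 0, "z": 35, "rx": 0, "ry": 0, "rz": 0},
    {"x": 0, "y": 0, "z": 20, "rx": 0, "ry": 0, "rz": 0},
    {"x": 0, "y": 0, "z": 10, "rx": 0, "ry": 0, "rz": 0},
    {"x": 0, "y": 0, "z": 0, "rx": 0, "ry": 0, "rz": 0},
  ],
)

```text
time_s: 41.5
ee_pos: [457.7, 2.9, 70.7]
ee_rot: [-179.9, 0.1, 32.5]
force: [0.4, 0.3, 0.1]
gripper_width: 45.7
gripper_force: 0.0
```

>>> move_arm(
  plan=[
    {"x": 0, "y": 0, "z": 0, "rx": 0, "ry": 0, "rz": 0},
    {"x": 0, "y": 0, "z": 0, "rx": 0, "ry": 0, "rz": 0},
    {"x": 0, "y": 0, "z": 0, "rx": 0, "ry": 0, "rz": 0},
    {"x": 0, "y": 0, "z": 0, "rx": 0, "ry": 0, "rz": 0},
    {"x": 0, "y": 0, "z": 0, "rx": 0, "ry": 0, "rz": 0},
    {"x": 0, "y": 0, "z": 0, "rx": 0, "ry": 0, "rz": 0},
    {"x": 0, "y": 0, "z": 0, "rx": 0, "ry": 0, "rz": 0},
    {"x": 0, "y": 0, "z": 0, "rx": 0, "ry": 0, "rz": 0},
  ],
  grip=0,
  squeeze=20,
)

```text
time_s: 42.3
ee_pos: [458.3, 2.7, 72.1]
ee_rot: [180.0, -0.0, 32.5]
force: [-1.2, -0.3, 6.1]
gripper_width: 13.7
gripper_force: 20.0
```

```bash
python3 -c "
from h import *
s=state();p=s['ee_pos'][:2];print(p,s['gripper_width'],s['gripper_force']);d=p-np.array([630.9,113.9]);print(np.hypot(*d),1.05-np.radians(261.4-np.degrees(np.arctan2(d[1],d[0]))%360), s['ee_rot'])
go((458.5,2.7,72))"
```

```text
[458.27316128   2.72035744] 13.692783369979578 20.000866949558258
205.33128929999165 0.2014802988418063 [ 1.79973367e+02 -4.56736802e-02  3.25451988e+01]
(458.5, 2.7, 72) -> x 0.2 y 0.1 z 0.1
```

>>> move_arm(
  plan=[
    {"x": 0.2, "y": 8.7, "z": 0, "rx": 0, "ry": 0, "rz": -0.0425},
    {"x": 0.2, "y": 8.7, "z": 0, "rx": 0, "ry": 0, "rz": -0.0425},
    {"x": 0.2, "y": 8.7, "z": 0, "rx": 0, "ry": 0, "rz": -0.0425},
    {"x": 0.2, "y": 8.7, "z": 0, "rx": 0, "ry": 0, "rz": -0.0425},
    {"x": 0.2, "y": 8.7, "z": 0, "rx": 0, "ry": 0, "rz": -0.0425},
    {"x": 0.2, "y": 8.7, "z": 0, "rx": 0, "ry": 0, "rz": -0.0425},
    {"x": 0.2, "y": 8.7, "z": 0, "rx": 0, "ry": 0, "rz": -0.0425},
    {"x": 0.2, "y": 8.7, "z": 0, "rx": 0, "ry": 0, "rz": -0.0425},
    {"x": 0.2, "y": 8.7, "z": 0, "rx": 0, "ry": 0, "rz": -0.0425},
    {"x": 0.2, "y": 8.7, "z": 0, "rx": 0, "ry": 0, "rz": -0.0425},
  ],
)

```text
time_s: 43.3
ee_pos: [519.4, -58.4, 72.1]
ee_rot: [180.0, -0.1, 57.0]
force: [0.2, 1.4, 5.6]
gripper_width: 13.9
gripper_force: 20.0
```

>>> move_arm(
  plan=[
    {"x": 0.2, "y": 8.7, "z": 0, "rx": 0, "ry": 0, "rz": -0.0425},
    {"x": 0.2, "y": 8.7, "z": 0, "rx": 0, "ry": 0, "rz": -0.0425},
    {"x": 0.2, "y": 8.7, "z": 0, "rx": 0, "ry": 0, "rz": -0.0425},
    {"x": 0.2, "y": 8.7, "z": 0, "rx": 0, "ry": 0, "rz": -0.0425},
    {"x": 0.2, "y": 8.7, "z": 0, "rx": 0, "ry": 0, "rz": -0.0425},
    {"x": 0.2, "y": 8.7, "z": 0, "rx": 0, "ry": 0, "rz": -0.0425},
    {"x": 0.2, "y": 8.7, "z": 0, "rx": 0, "ry": 0, "rz": -0.0425},
    {"x": 0.2, "y": 8.7, "z": 0, "rx": 0, "ry": 0, "rz": -0.0425},
    {"x": 0.1, "y": 6, "z": 0, "rx": 0, "ry": 0, "rz": -0.03},
    {"x": 0, "y": 0, "z": 0, "rx": 0, "ry": 0, "rz": 0},
  ],
)

```text
time_s: 44.3
ee_pos: [590.0, -87.0, 72.1]
ee_rot: [179.8, -0.1, 78.1]
force: [2.4, 1.6, 4.9]
gripper_width: 13.6
gripper_force: 20.0
```

```bash
python3 -c "
from h import *
s=state();p=s['ee_pos'][:2];d=p-np.array([630.9,113.9]);print(p,np.hypot(*d),1.05-np.radians(261.4-np.degrees(np.arctan2(d[1],d[0]))%360), s['ee_rot'],s['force'])
go((600.4,-89,72))"
```

```text
[590.04554802 -86.9631348 ] 204.97581605275835 0.9994409777316703 [ 1.79834224e+02 -6.83030653e-02  7.80746981e+01] [2.43777353 1.60760693 4.86872084]
(600.4, -89, 72) -> x 0.1 y 10.6 z 0.1
```

>>> move_arm(
  plan=[
    {"x": 0.1, "y": 6, "z": 0, "rx": 0, "ry": 0, "rz": -0.03},
    {"x": 0.1, "y": 5, "z": 0, "rx": 0, "ry": 0, "rz": -0.026},
    {"x": 0, "y": 0.5, "z": 0, "rx": 0, "ry": 0, "rz": 0},
    {"x": 0, "y": 0, "z": 0, "rx": 0, "ry": 0, "rz": 0},
    {"x": 0, "y": 0, "z": 0, "rx": 0, "ry": 0, "rz": 0},
  ],
)

```text
time_s: 44.8
ee_pos: [599.8, -88.7, 72.1]
ee_rot: [180.0, -0.1, 81.3]
force: [0.2, 2.6, 6.1]
gripper_width: 13.0
gripper_force: 20.0
```

>>> move_arm(
  plan=[
    {"x": 0, "y": 0, "z": 0, "rx": 0, "ry": 0, "rz": 0},
    {"x": 0, "y": 0, "z": 0, "rx": 0, "ry": 0, "rz": 0},
    {"x": 0, "y": 0, "z": 0, "rx": 0, "ry": 0, "rz": 0},
    {"x": 0, "y": 0, "z": -10, "rx": 0, "ry": 0, "rz": 0},
    {"x": 0, "y": 0, "z": -20, "rx": 0, "ry": 0, "rz": 0},
    {"x": 0, "y": 0, "z": -30, "rx": 0, "ry": 0, "rz": 0},
    {"x": 0, "y": 0, "z": -35, "rx": 0, "ry": 0, "rz": 0},
    {"x": 0, "y": 0, "z": -35, "rx": 0, "ry": 0, "rz": 0},
  ],
  grip=0.32,
)

```text
time_s: 45.6
ee_pos: [599.3, -89.3, 203.4]
ee_rot: [-180.0, 0.0, 81.3]
force: [0.8, -0.1, -0.2]
gripper_width: 29.1
gripper_force: 0.0
```

>>> move_arm(
  plan=[
    {"x": 0, "y": 0, "z": 0, "rx": 0, "ry": 0, "rz": 0.145},
    {"x": 0, "y": 0, "z": 0, "rx": 0, "ry": 0, "rz": 0.145},
    {"x": 0, "y": 0, "z": 0, "rx": 0, "ry": 0, "rz": 0.145},
    {"x": 0, "y": 0, "z": 0, "rx": 0, "ry": 0, "rz": 0.143},
    {"x": 0, "y": 0, "z": 0, "rx": 0, "ry": 0, "rz": 0},
    {"x": 0, "y": 0, "z": 0, "rx": 0, "ry": 0, "rz": 0},
  ],
  grip=0.45,
)

```text
time_s: 46.2
ee_pos: [599.6, -89.3, 202.0]
ee_rot: [180.0, -0.0, 48.4]
force: [0.4, 0.5, 0.3]
gripper_width: 40.9
gripper_force: 0.0
```

```bash
python3 - <<'E'
from h import *
go((622.5,-148.6,150),(622.5,-148.6,43),yaw=48.3)
R=np.array([[.9888,.1495],[-.1495,.9888]]);o=np.array([645.8,4.5])
for c in('wrist','top'):
    f=cam(c)
    if c=='wrist': save(f,'w6.png',k=1.5)
    P=cloud(f);Z=P[...,2];m=(Z>85)&(Z<112)&(P[...,1]>-110)&(P[...,1]<110)&(P[...,0]>420)&(P[...,0]<700)
    n,L,st,_=cv2.connectedComponentsWithStats(m.astype(np.uint8))
    for i in range(1,n):
        p=P[L==i];q=p[p[:,2]>p[:,2].max()-8].mean(0)
        print(c,q.round(1),'lane',((q[:2]-o)@R).round(1),(L==i).sum())
E
```

```text
rz total 0.0009
(622.5, -148.6, 150) -> x -29.0 y 56.6 z 52.0
(622.5, -148.6, 43) -> x 0.0 y 0.0 z 107.0
wrist [656.1  54.8 101.8] lane [ 2.7 51.3] 267
wrist [647.9   5.3 102.3] lane [1.9 1.1] 184
wrist [641.  -44.6 102.4] lane [  2.6 -49.3] 146
wrist [600.6 -88.1 107.7] lane [-30.8 -98.3] 190
top [656.6  54.6 102.6] lane [ 3.2 51.1] 18
top [648.5   4.9 103. ] lane [2.6 0.8] 20
```

View pics/w6.png

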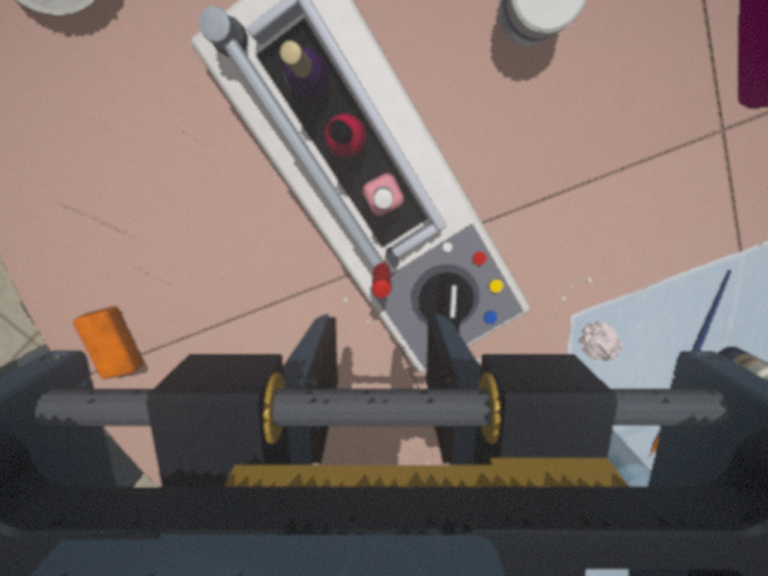

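Gate is home (post at (381,285)), all three bottles are upright, and the pointer is still at the white dot. Now the selector.

>>> move_arm(
  plan=[
    {"x": -14.5, "y": 28.3, "z": 20, "rx": 0, "ry": 0, "rz": 0},
    {"x": -14.5, "y": 28.3, "z": 20, "rx": 0, "ry": 0, "rz": 0},
    {"x": 0, "y": 0, "z": 12, "rx": 0, "ry": 0, "rz": 0},
    {"x": 0, "y": 0, "z": 0, "rx": 0, "ry": 0, "rz": 0},
    {"x": 0, "y": 0, "z": 30, "rx": 0, "ry": 0, "rz": 0},
    {"x": 0, "y": 0, "z": 30, "rx": 0, "ry": 0, "rz": 0},
    {"x": 0, "y": 0, "z": 30, "rx": 0, "ry": 0, "rz": 0},
    {"x": 0, "y": 0, "z": 11, "rx": 0, "ry": 0, "rz": 0},
    {"x": 0, "y": 0, "z": 4, "rx": 0, "ry": 0, "rz": 0},
    {"x": 0, "y": 0, "z": 0, "rx": 0, "ry": 0, "rz": 0},
  ],
)

```text
time_s: 47.3
ee_pos: [623.1, -148.2, 45.6]
ee_rot: [179.9, -0.0, 48.2]
force: [0.6, -0.1, -0.1]
gripper_width: 41.3
gripper_force: 0.0
```

>>> move_arm(
  plan=[
    {"x": 0, "y": 0, "z": 0, "rx": 0, "ry": 0, "rz": 0},
    {"x": 0, "y": 0, "z": 0, "rx": 0, "ry": 0, "rz": 0},
    {"x": 0, "y": 0, "z": 0, "rx": 0, "ry": 0, "rz": 0},
    {"x": 0, "y": 0, "z": 0, "rx": 0, "ry": 0, "rz": 0},
    {"x": 0, "y": 0, "z": 0, "rx": 0, "ry": 0, "rz": 0},
    {"x": 0, "y": 0, "z": 0, "rx": 0, "ry": 0, "rz": 0},
    {"x": 0, "y": 0, "z": 0, "rx": 0, "ry": 0, "rz": 0},
  ],
  grip=0,
  squeeze=25,
)

```text
time_s: 48.0
ee_pos: [622.4, -148.3, 45.4]
ee_rot: [-180.0, -0.0, 48.2]
force: [-2.2, 1.3, 5.8]
gripper_width: 14.1
gripper_force: 25.0
```

Turn by 0.667 rad clockwise (tool +rz), about 38°.

>>> move_arm(
  plan=[
    {"x": 0, "y": 0, "z": 0, "rx": 0, "ry": 0, "rz": 0.083},
    {"x": 0, "y": 0, "z": 0, "rx": 0, "ry": 0, "rz": 0.083},
    {"x": 0, "y": 0, "z": 0, "rx": 0, "ry": 0, "rz": 0.083},
    {"x": 0, "y": 0, "z": 0, "rx": 0, "ry": 0, "rz": 0.083},
    {"x": 0, "y": 0, "z": 0, "rx": 0, "ry": 0, "rz": 0.083},
    {"x": 0, "y": 0, "z": 0, "rx": 0, "ry": 0, "rz": 0.083},
    {"x": 0, "y": 0, "z": 0, "rx": 0, "ry": 0, "rz": 0.083},
    {"x": 0, "y": 0, "z": 0, "rx": 0, "ry": 0, "rz": 0.083},
    {"x": 0, "y": 0, "z": 0, "rx": 0, "ry": 0, "rz": 0},
    {"x": 0, "y": 0, "z": 0, "rx": 0, "ry": 0, "rz": 0},
  ],
)

```text
time_s: 49.0
ee_pos: [622.5, -148.5, 45.4]
ee_rot: [-180.0, -0.0, 10.1]
force: [-1.8, 1.3, 5.5]
gripper_width: 13.6
gripper_force: 25.0
```

>>> move_arm(
  plan=[
    {"x": 0, "y": 0, "z": 0, "rx": 0, "ry": 0, "rz": 0},
    {"x": 0, "y": 0, "z": 0, "rx": 0, "ry": 0, "rz": 0},
    {"x": 0, "y": 0, "z": 0, "rx": 0, "ry": 0, "rz": 0},
    {"x": 0, "y": 0, "z": 0, "rx": 0, "ry": 0, "rz": 0},
    {"x": 0, "y": 0, "z": -15, "rx": 0, "ry": 0, "rz": 0},
    {"x": 0, "y": 0, "z": -30, "rx": 0, "ry": 0, "rz": 0},
    {"x": 0, "y": 0, "z": -40, "rx": 0, "ry": 0, "rz": 0},
    {"x": 0, "y": 0, "z": -40, "rx": 0, "ry": 0, "rz": 0},
    {"x": 0, "y": 0, "z": -40, "rx": 0, "ry": 0, "rz": 0},
  ],
  grip=0.4,
)

```text
time_s: 49.9
ee_pos: [622.3, -148.6, 211.0]
ee_rot: [-180.0, 0.0, 10.1]
force: [0.7, -0.1, 0.3]
gripper_width: 36.4
gripper_force: 0.0
```

>>> move_arm(
  plan=[
    {"x": -45, "y": 0, "z": -10, "rx": 0, "ry": 0, "rz": 0},
    {"x": -45, "y": 0, "z": -10, "rx": 0, "ry": 0, "rz": 0},
    {"x": -45, "y": 0, "z": -10, "rx": 0, "ry": 0, "rz": 0},
    {"x": -25, "y": 0, "z": -10, "rx": 0, "ry": 0, "rz": 0},
    {"x": 0, "y": 0, "z": 0, "rx": 0, "ry": 0, "rz": 0},
    {"x": 0, "y": 0, "z": 0, "rx": 0, "ry": 0, "rz": 0},
    {"x": 0, "y": 0, "z": 0, "rx": 0, "ry": 0, "rz": 0},
  ],
)

```text
time_s: 50.6
ee_pos: [465.8, -176.7, 249.1]
ee_rot: [-180.0, -0.0, 10.2]
force: [0.8, -0.1, 0.4]
gripper_width: 36.6
gripper_force: 0.0
```

```bash
python3 - <<'E'
from h import *
knob('wrist');knob('top');dish('top')
R=np.array([[.9888,.1495],[-.1495,.9888]]);o=np.array([645.8,4.5])
f=cam('wrist'); save(f,'w7.png',k=1.5)
P=cloud(f);Z=P[...,2];m=(Z>85)&(Z<112)&(P[...,1]>-110)&(P[...,1]<110)&(P[...,0]>420)&(P[...,0]<700)
n,L,st,_=cv2.connectedComponentsWithStats(m.astype(np.uint8))
for i in range(1,n):
        p=P[L==i];q=p[p[:,2]>p[:,2].max()-8].mean(0)
        print(q.round(1),'lane',((q[:2]-o)@R).round(1),(L==i).sum())
t=cam('top');Pt=cloud(t);H=cv2.cvtColor(t['img'],cv2.COLOR_RGB2HSV)
k=(H[...,0]>=5)&(H[...,0]<=18)&(H[...,1]>120)&(np.hypot(Pt[...,0]-578,Pt[...,1]-258)<90)
print('block',Pt[k].mean(0),k.sum(),state()['ee_pos'])
E
```

```text
wrist knob 549 [ 621.3 -149.1   70. ] ((621.39892578125, -149.2361602783203), (47.36486053466797, 13.177867889404297), 9.798172950744629)
line 90 [ 631.2 -147.1   70.9] ((631.1669311523438, -147.36793518066406), (26.784975051879883, 3.480583906173706), 10.149353981018066)
top knob 75 [ 622.5 -148.7   69.5] ((623.1240844726562, -149.32199096679688), (47.182865142822266, 14.772703170776367), 10.257749557495117)
line 10 [ 631.4 -146.7   69.6] ((631.0646362304688, -146.7654266357422), (18.61394500732422, 3.35386061668396), 9.5437593460083)
top dish 0.77 ((578.7032470703125, 258.5195617675781), 52.35772705078125) [579.51936003 259.71992198]
[634.7 -47.1  97. ] lane [ -3.2 -52.7] 69
[598.9 -89.8 107.4] lane [ -32.3 -100.2] 215
block [578.75077323 256.11512826  17.48295625] 139 [ 465.41043428 -176.6196603   249.11105158]
```

View pics/w7.png

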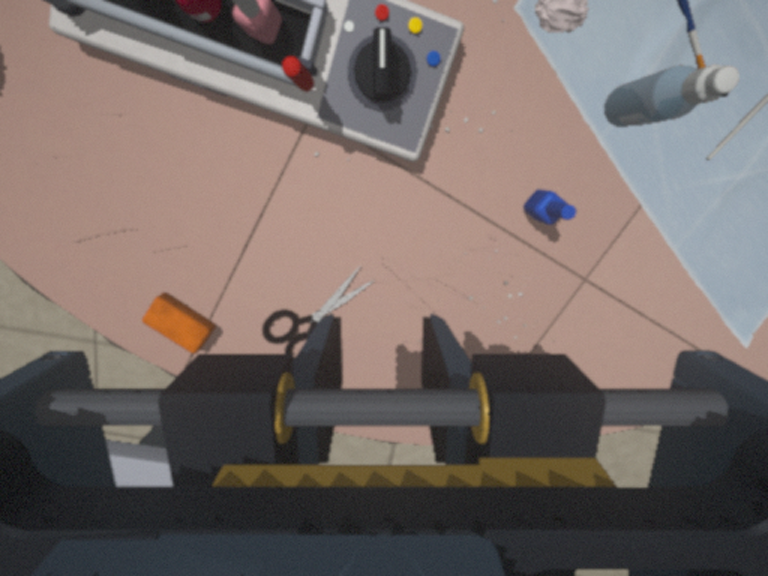

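The pointer is on the red tab (381,12), the gate is home and the block is in the dish, so I hand the job in.

```bash
python3 -c "
from workcell import job_done
print(job_done())"
```

```text
the job is handed in; nothing more can be done
None
```

The job is handed in with no verdict returned: my last camera checks showed the block in the dish, the three bottles present (red, pink, purple) standing in the lane, the arm home and the selector pointing at the red tab.

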